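# Put the cleaned objectives away by colour ring

### The arm

A 6-joint arm with a two-finger parallel gripper is mounted at the origin on the work surface. World frame = base frame: x ahead of the robot, y to its left, z up, the work surface at z = 0. Lengths are in m, angles in rad, forces in N, time in s.
With the tool pointing down it reaches from about 0.325 to 0.775 m from the base axis. Payload 5.5 kg.
Tool frame: the origin (TCP) lies at the very end of the fingers, on their centre line; the grasp point (between the pads) lies 19 mm behind it (bot.grasp_offset is the distance from the TCP to the grasp point, in m); z points along the fingers, y is the line along which they close (so a half turn about z gives the same grasp; the last joint's range is limited). The gripper opens to 88 mm and grips with 3 to 60 N. Pads are 20 mm wide; open, the fingers measure 115 mm over their backs; the gripper's body (75 mm by 178 mm) begins 61 mm behind the grasp point.
Start: joints at [-1.231, 0.091, 1.231, -0, 1.82, -0.057], TCP at [0.232, -0.553, 0.223] pointing down, gripper open.
Joint ranges: [-2.87, 2.87], [-0.86, 2.18], [0.17, 2.46], [-1.51, 4.65], [0.06, 2.69], [-2.65, 2.65]. Speed limits (rad/s): [2.57, 2.57, 3.01, 3.14, 3.14, 3.14].

### API

Orientations are given as a unit quaternion [w, x, y, z].
In Python, from plant import state, imaging, bot gives the robot as it stands.
- The arm moves only by the tool drive_tool, never from a script. Its argument "steps" is a list of rows, each an object of numbers: "hand": the finger opening in cm, from 0 to 8.78; "tx", "ty", "tz": the shift along the tool's x, y, z in cm; "ax", "ay", "az": the turn, a rotation vector about the tool's x, y, z in degrees. In form: [{"hand": .., "tx": .., "ty": .., "tz": .., "ax": .., "ay": .., "az": ..}, ...]. A call has 1 to 10 rows; each row shifts and turns the commanded pose from where the row before left it, along the tool's axes as they then stand; what a row does not reach is not made up. A row lasts 1/12 s, in which the tool goes at most 41.7 mm and 7.16 degrees, less where a joint would pass 70% of its speed; a pose out of reach is approached as far as the arm can. A call with a gripper value outside its range is refused whole. The fingers move at their own pace and stop on an object; "force" is the grip in N (left out, the last holds). Time passes only in rows, so rows that do not move let the fingers close. It gives the time, the measured TCP pose, the force, the opening and the grip force at its end, in the units of the state.
- state(): the state, without advancing time (a new reading comes with each control period).
- imaging.get_image(name): name is "side" or "top" or "wrist"; returns a dict with "frame" (480x640x3 uint8, blue, green, red), "camera_matrix" (3x3 intrinsics, pixels), "camera_from_world" (4x4, takes a point from world to camera coordinates); the wrist camera has in their place "hand_eye" (4x4, takes a point from camera to tool coordinates, whose origin is the TCP and whose axes are the flange's). Camera axes: x right, y down, z forward; pixel columns grow to the right and rows downward; lengths in m; the calibration is good to about 2 mm. A picture is of the moment at which its call begins: read the wrist's pose just before it. There is no depth.
- bot.sign_off(): hands the job in; it is judged then, once.
The state is a dict: "t": time; "q": joint angles; "qvel": joint speeds; "joint_efforts": joint torques, N m; "tcp_pos": TCP position; "tool_rot": TCP orientation; "ft_force": force on the tool from outside, world axes, zero at the start; "wrist_torque": the same for the moment, N m; "grip_width": finger opening in m; "grasp_force": force on a finger pad.
Only numpy, scipy, OpenCV 4.12 (cv2) and the standard library are available. Lean on these libraries where they do the work, as an engineer would, in place of code of your own. Each camera call takes 0.05 s, during which the arm holds its last target. There are 200 camera calls.

### The job

The four cleaned microscope objectives stand in a row in the grey rack: put each one away in the storage tray, standing upright inside the coloured cup (can base) that matches its ring. Set them down gently rather than dropping them, never tip one over, and do not knock or push aside the oil bottle and the loose eyepiece that stand between rack and tray.

Things in the scene. Friction and masses are not known exactly. Their poses are not given: they have to be found in the camera images.
- obj_red: red-ringed objective, 38 mm tall, upright in the grey rack. Thread 20 mm wide to 5 mm up, chrome barrel 25 mm wide from 5 to 28 mm (its top 7 mm the red ring), nose 17 mm wide above; under 150 g. Origin: centre of underside, z up, 16 mm above the table at start; y along the row. Rack: grey, 62 x 240 x 20 mm, fixed, left or right of the tray, turned up to 0.35 rad from long side along world y; places 58 mm apart.
- obj_yellow: yellow-ringed objective, 42 mm tall, upright in the grey rack. Thread 20 mm wide to 5 mm up, chrome barrel 25 mm wide from 5 to 30 mm (its top 7 mm the yellow ring), nose 17 mm wide above; under 150 g. Origin: centre of underside, z up, 16 mm above the table at start; y along the row. Rack sockets 4 mm deep, 24 mm wide.
- obj_green: green-ringed objective, 46 mm tall, upright in the grey rack. Thread 20 mm wide to 5 mm up, chrome barrel 25 mm wide from 5 to 32 mm (its top 7 mm the green ring), nose 17 mm wide above; under 150 g. Origin: centre of underside, z up, 16 mm above the table at start; y along the row. A loose blower, 44 mm tall, lies beside the rack on its far side, 74 mm or more from its centre line.
- obj_blue: blue-ringed objective, 50 mm tall, upright in the grey rack. Thread 20 mm wide to 5 mm up, chrome barrel 25 mm wide from 5 to 34 mm (its top 7 mm the blue ring), nose 17 mm wide above; under 150 g. Origin: centre of underside, z up, 16 mm above the table at start; y along the row.
- cup_red: red can base: open round cup fixed in the tray's row of four, 48 mm outside, 42 mm inside, 11 mm tall, floor 3 mm thick (8 mm deep). Origin: centre of underside, 6 mm above the table; z up, y along the row. Tray: wooden, 80 x 246 mm, rim 13 mm high, fixed, turned up to 0.35 rad from long side along world y; cups 58 mm apart.
- cup_yellow: yellow can base: open round cup fixed in the tray's row of four, 48 mm outside, 42 mm inside, 11 mm tall, floor 3 mm thick (8 mm deep). Origin: centre of underside, 6 mm above the table; z up, y along the row. Two loose lids, 16 mm tall, lie beside the tray on its far side, 62 mm or more from its centre line.
- cup_green: green can base: open round cup fixed in the tray's row of four, 48 mm outside, 42 mm inside, 11 mm tall, floor 3 mm thick (8 mm deep). Origin: centre of underside, 6 mm above the table; z up, y along the row.
- cup_blue: blue can base: open round cup fixed in the tray's row of four, 48 mm outside, 42 mm inside, 11 mm tall, floor 3 mm thick (8 mm deep). Origin: centre of underside, 6 mm above the table; z up, y along the row.
- oil_bottle: small amber bottle with a black cap, 30 mm in diameter, 70 mm tall, loose on the table between the rack and the tray. Origin: centre of its underside, z up.
- eyepiece: loose eyepiece, black at the bottom with a narrower bright tube upward, 36 mm in diameter, 50 mm tall, standing on the table between the rack and the tray. Origin: centre of its underside, z up.

How it is judged:
At the end, for the whole second after the job is handed in: Each of the four objectives stands upright (within 0.12 rad) at rest on the floor of the can base of its own ring colour, its underside within 3 mm of that floor's height and its centre within 10 mm of the cup's centre, released (horizontal distance between obj_red and cup_red below 0.01 m and z of obj_red in the frame of cup_red between 0 and 0.006 m and angle between each of obj_red, obj_yellow, obj_green, obj_blue's own z axis and vertical below 0.12 rad and linear speed of each of obj_red, obj_yellow, obj_green, obj_blue below 0.02 m/s and angular speed of each of obj_red, obj_yellow, obj_green, obj_blue below 0.2 rad/s and horizontal distance between obj_yellow and cup_yellow below 0.01 m and z of obj_yellow in the frame of cup_yellow between 0 and 0.006 m and horizontal distance between obj_green and cup_green below 0.01 m and z of obj_green in the frame of cup_green between 0 and 0.006 m and horizontal distance between obj_blue and cup_blue below 0.01 m and z of obj_blue in the frame of cup_blue between 0 and 0.006 m); the robot touches nothing.
It fails at once if an objective is tipped over (leans more than 0.7 rad) (angle between any of obj_red, obj_yellow, obj_green, obj_blue's own z axis and vertical above 0.7 rad).
It fails at once if an objective is dropped or thrown (moves faster than 0.5 m/s with the fingers not touching it: a fall of more than about 12 mm) ((linear speed of obj_red above 0.5 m/s and contact force between obj_red and the fingers below 0.05 N) or (linear speed of obj_yellow above 0.5 m/s and contact force between obj_yellow and the fingers below 0.05 N) or (linear speed of obj_green above 0.5 m/s and contact force between obj_green and the fingers below 0.05 N) or (linear speed of obj_blue above 0.5 m/s and contact force between obj_blue and the fingers below 0.05 N)).
It fails at once if the oil bottle or the eyepiece is knocked over or pushed more than 30 mm (distance of any of oil_bottle, eyepiece from where it was at the start of the episode above 0.03 m or angle between any of oil_bottle, eyepiece's own z axis and vertical above 0.5 rad).
It also fails if it takes over 120 s, if anything falls off the work surface, if the arm or the gripper's body presses on something with over 40 N, if the wrist force passes 120 N, or if a joint passes its speed limit or range.

## Working session

There is one attempt and no reset: what is moved stays moved. The work goes in short steps, Python scripts to look and compute and a tool call to move; the robot and the scene stay as the last step left them, time stands still between calls to the robot, and variables do not carry over. Pictures are saved under pics/ and viewed, at most 16 in all, crops included, and the job is handed in when it is done.

Besides the shell and the picture viewer there is one more tool, called after "Emit:" as name(argument=value, ...), one argument or row to a line, values as JSON. drive_tool: Moves the arm, as the interface text tells. Its arguments: {"type":"object","properties":{"steps":{"type":"array"},"force":{"type":"number"}},"required":["steps"]}

```bash
ls; mkdir -p pics; python3 - <<'E'
from plant import state, imaging, bot
import cv2,numpy as np
s=state(); print(s)
for n in("top","side"):
    d=imaging.get_image(n); cv2.imwrite(f"pics/{n}0.png",d["frame"]); np.savez(f"{n}.npz",**d)
    print(n,d["camera_matrix"],d["camera_from_world"])
print(imaging.get_image("wrist")["hand_eye"])
E
```

```text
pics
{'t': 0.0, 'q': array([-1.23071343e+00,  9.18452717e-02,  1.23188249e+00,  3.51200043e-05,
        1.81979908e+00, -5.67205902e-02]), 'qvel': array([-0.00236036,  0.00043045, -0.00120493, -0.00060307, -0.00222663,
       -0.00169346]), 'joint_efforts': array([ 2.64594899e-03, -4.46461701e+01, -4.06436670e+01,  7.00172014e-02,
        2.97194382e-02, -1.45383824e-04]), 'tcp_pos': array([ 0.23178151, -0.5530996 ,  0.22151694]), 'tool_rot': array([-9.59808265e-04,  9.80381543e-01,  1.97106812e-01, -1.19709120e-04]), 'ft_force': array([-0.03835541, -0.77235712, -0.26072607]), 'wrist_torque': array([0.04621216, 0.0607109 , 0.02963486]), 'grasp_force': 0.0, 'grip_width': 0.08764456620787088}
top [[487.71127113   0.         321.68509995]
 [  0.         487.71127113 236.43760438]
 [  0.           0.           1.        ]] [[ 0.01666549 -0.99985378  0.00383039 -0.01595345]
 [-0.99100481 -0.01702651 -0.13273873  0.54097633]
 [ 0.13278454 -0.00158378 -0.99114366  1.03109658]
 [ 0.          0.          0.          1.        ]]
side [[619.87258074   0.         317.04542079]
 [  0.         619.87258074 246.48538891]
 [  0.           0.           1.        ]] [[-0.9750932  -0.2207259  -0.0217563   0.54246725]
 [-0.13336325  0.66186377 -0.73766564  0.11182383]
 [ 0.17722162 -0.71639126 -0.67481558  1.03188955]
 [ 0.          0.          0.          1.        ]]
[[ 3.82893055e-05 -9.61062976e-01 -2.76329431e-01  7.57528840e-02]
 [ 9.99999999e-01  3.49508878e-05  1.70061555e-05 -2.12035670e-04]
 [-6.68602745e-06 -2.76329431e-01  9.61062977e-01 -1.62093392e-01]
 [ 0.00000000e+00  0.00000000e+00  0.00000000e+00  1.00000000e+00]]
```

View pics/top0.png

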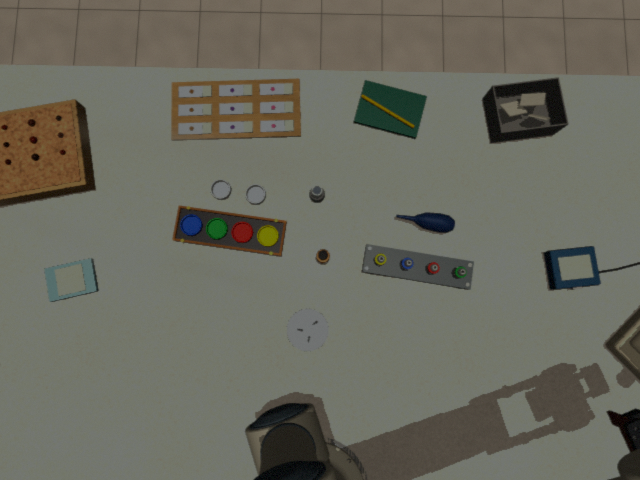

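View pics/side0.png

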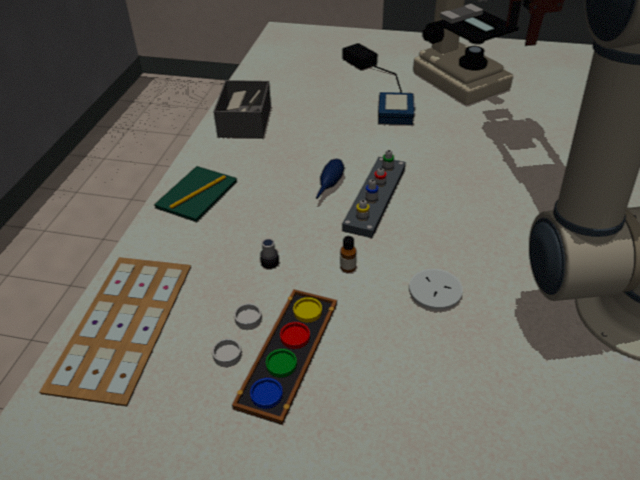

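Top view: the cups from left to right are blue (192,225), green (217,228), red (242,232) and yellow (267,236). The objectives are yellow (381,259), blue (407,264), red (433,268) and green (459,271). The bottle is at (322,256) and the eyepiece at (317,192). The side view shows the same layout, with nothing else between rack and tray.

```bash
cat > h.py <<'E'
import numpy as np,cv2
from scipy.spatial.transform import Rotation as R
HUE={"red":[(0,8),(172,180)],"yellow":[(24,34)],"green":[(45,80)],"blue":[(105,130)]}
def blobs(f,c,roi=None,smin=110,vmin=60,amin=6):
    h=cv2.cvtColor(f,cv2.COLOR_BGR2HSV); m=np.zeros(f.shape[:2],np.uint8)
    for a,b in HUE[c]: m|=cv2.inRange(h,(a,smin,vmin),(b,255,255))
    if roi: k=np.zeros_like(m); x0,y0,x1,y1=roi; k[y0:y1,x0:x1]=255; m&=k
    n,l,st,ce=cv2.connectedComponentsWithStats(m)
    return sorted([(int(st[i,4]),ce[i],st[i,:4]) for i in range(1,n) if st[i,4]>=amin],key=lambda t:-t[0])
def w2c(d,s=None):
    if "camera_from_world" in d: return np.array(d["camera_from_world"])
    T=np.eye(4);q=s["tool_rot"];T[:3,:3]=R.from_quat([q[1],q[2],q[3],q[0]]).as_matrix();T[:3,3]=s["tcp_pos"]
    return np.linalg.inv(T@d["hand_eye"])
def ray(d,W,p,z):
    r=W[:3,:3].T@np.linalg.inv(d["camera_matrix"])@[p[0],p[1],1]; o=-W[:3,:3].T@W[:3,3]
    return o+r*(z-o[2])/r[2]
E
python3 - <<'E'
from h import *
top={k:v for k,v in np.load("top.npz").items()};side={k:v for k,v in np.load("side.npz").items()}
H={"red":28,"yellow":30,"green":32,"blue":34}
for n,d,rt,rr in(("top",top,(170,200,290,260),(362,240,476,290)),("side",side,(230,285,340,425),(340,145,410,240))):
    W=w2c(d)
    for c in HUE:
        bt=blobs(d["frame"],c,rt);br=blobs(d["frame"],c,rr,80)
        print(n,c,"cup",[(b[0],b[1].round(1),ray(d,W,b[1],.012)[:2].round(4)) for b in bt[:1]],"obj",[(b[0],b[1].round(1),b[2],ray(d,W,b[1],.016+H[c]/1000-.002)[:2].round(4)) for b in br[:2]])
    
for p in((322,256),(317,192)): print(ray(top,w2c(top),p,.05))
E
```

```text
top red cup [(382, array([241.6, 231.6]), array([0.5524, 0.1727]))] obj [(81, array([433.2, 267.4]), array([428, 262,  12,  12], dtype=int32), array([ 0.477 , -0.2487]))]
top yellow cup [(380, array([267.4, 235.3]), array([0.545 , 0.1146]))] obj [(80, array([380.2, 258.8]), array([375, 253,  12,  12], dtype=int32), array([ 0.4935, -0.1339]))]
top green cup [(328, array([216.2, 228.1]), array([0.5592, 0.2299]))] obj [(55, array([459.9, 271.6]), array([455, 266,  12,  12], dtype=int32), array([ 0.4686, -0.305 ]))]
top blue cup [(370, array([190.4, 224.2]), array([0.5671, 0.288 ]))] obj [(71, array([406.8, 262.9]), array([402, 257,  12,  12], dtype=int32), array([ 0.4853, -0.1906]))]
side red cup [(585, array([294.5, 333.5]), array([0.5552, 0.1688]))] obj [(56, array([380.1, 174.5]), array([374, 171,  13,   7], dtype=int32), array([ 0.4794, -0.2476]))]
side yellow cup [(519, array([307.1, 308. ]), array([0.5481, 0.1111]))] obj [(58, array([362.5, 207.1]), array([356, 203,  14,   8], dtype=int32), array([ 0.4965, -0.1337]))]
side green cup [(546, array([280.9, 361.7]), array([0.562 , 0.2275]))] obj [(30, array([388.2, 157.6]), array([383, 155,  11,   5], dtype=int32), array([ 0.471, -0.305]))]
side blue cup [(701, array([266. , 391.5]), array([0.5695, 0.2846]))] obj [(56, array([371.3, 188.2]), array([365, 184,  14,   8], dtype=int32), array([ 0.4886, -0.1908]))]
[ 0.49693094 -0.00815789  0.05      ]
[0.63712376 0.00509837 0.05      ]
```

Emit:
drive_tool(
  steps=[
    {"tx": 2.56,"ty": -1.51},
    {"tx": 2.56,"ty": -1.51},
    {"tx": 2.56,"ty": -1.51},
    {"tx": 2.56,"ty": -1.51},
    {"tx": 2.56,"ty": -1.51},
    {"tx": 2.56,"ty": -1.51},
    {"tx": 2.56,"ty": -1.51},
  ],
)

```text
invalid input
```

Emit:
drive_tool(
  steps=[
    {"tx": 2.56,"ty": -1.51},
    {"tx": 2.56,"ty": -1.51},
    {"tx": 2.56,"ty": -1.51},
    {"tx": 2.56,"ty": -1.51},
    {"tx": 2.56,"ty": -1.51},
    {"tx": 2.56,"ty": -1.51},
    {"tx": 2.56,"ty": -1.51},
  ],
)

```text
invalid input
```

Emit:
drive_tool(
  steps=[
    {"az": -6.6},
    {"az": -6.6},
    {"az": -6.6},
    {"az": -6.6},
    {"az": -6.6},
    {"az": -6.6},
    {"az": -6.6},
    {"az": -6.6},
    {"az": -6.6},
    {"az": 0},
  ],
)

```text
invalid input
```

Emit:
drive_tool(
  steps=[
    {"hand": 8.7,"tx": 2.56,"ty": -1.51,"tz": 0,"ax": 0,"ay": 0,"az": 0},
  ],
)

```text
t: 0.23
tcp_pos: [0.2472, -0.5315, 0.2209]
tool_rot: [-0.001, 0.981, 0.195, -0.001]
ft_force: [2.0, -0.5, 1.0]
grip_width: 0.0874
grasp_force: 0.0
```

Emit:
drive_tool(
  steps=[
    {"hand": 8.7,"tx": 2.56,"ty": -1.51,"tz": 0,"ax": 0,"ay": 0,"az": 0},
    {"hand": 8.7,"tx": 2.56,"ty": -1.51,"tz": 0,"ax": 0,"ay": 0,"az": 0},
    {"hand": 8.7,"tx": 2.56,"ty": -1.51,"tz": 0,"ax": 0,"ay": 0,"az": 0},
    {"hand": 8.7,"tx": 2.56,"ty": -1.51,"tz": 0,"ax": 0,"ay": 0,"az": 0},
    {"hand": 8.7,"tx": 2.56,"ty": -1.51,"tz": 0,"ax": 0,"ay": 0,"az": 0},
    {"hand": 8.7,"tx": 2.56,"ty": -1.51,"tz": 0,"ax": 0,"ay": 0,"az": 0},
    {"hand": 8.7,"tx": 2.56,"ty": -1.51,"tz": 0,"ax": 0,"ay": 0,"az": 0},
    {"hand": 8.7,"tx": 2.56,"ty": -1.51,"tz": 0,"ax": 0,"ay": 0,"az": 0},
    {"hand": 8.7,"tx": 2.56,"ty": -1.51,"tz": 0,"ax": 0,"ay": 0,"az": 0},
    {"hand": 8.7,"tx": 2.56,"ty": -1.51,"tz": 0,"ax": 0,"ay": 0,"az": 0},
  ],
)

```text
t: 1.07
tcp_pos: [0.428, -0.29, 0.2224]
tool_rot: [-0.0, 0.98, 0.197, -0.0]
ft_force: [1.1, -0.7, 0.3]
grip_width: 0.0869
grasp_force: 0.0
```

Emit:
drive_tool(
  steps=[
    {"hand": 8.7,"tx": 2.56,"ty": -1.51,"tz": 0,"ax": 0,"ay": 0,"az": 0},
    {"hand": 8.7,"tx": 2.56,"ty": -1.51,"tz": 0,"ax": 0,"ay": 0,"az": 0},
    {"hand": 8.7,"tx": 2.56,"ty": -1.51,"tz": 0,"ax": 0,"ay": 0,"az": 0},
    {"hand": 8.7,"tx": 0,"ty": 0,"tz": 0,"ax": 0,"ay": 0,"az": -6.6},
    {"hand": 8.7,"tx": 0,"ty": 0,"tz": 0,"ax": 0,"ay": 0,"az": -6.6},
    {"hand": 8.7,"tx": 0,"ty": 0,"tz": 0,"ax": 0,"ay": 0,"az": -6.6},
    {"hand": 8.7,"tx": 0,"ty": 0,"tz": 0,"ax": 0,"ay": 0,"az": -6.6},
    {"hand": 8.7,"tx": 0,"ty": 0,"tz": 0,"ax": 0,"ay": 0,"az": -6.6},
  ],
)

```text
t: 1.73
tcp_pos: [0.4807, -0.2197, 0.2222]
tool_rot: [-0.0, 0.883, 0.47, -0.0]
ft_force: [-0.4, -0.6, -0.6]
grip_width: 0.087
grasp_force: 0.0
```

Emit:
drive_tool(
  steps=[
    {"hand": 8.7,"tx": 0,"ty": 0,"tz": 0,"ax": 0,"ay": 0,"az": -6.6},
    {"hand": 8.7,"tx": 0,"ty": 0,"tz": 0,"ax": 0,"ay": 0,"az": -6.6},
    {"hand": 8.7,"tx": 0,"ty": 0,"tz": 0,"ax": 0,"ay": 0,"az": -6.6},
    {"hand": 8.7,"tx": 0,"ty": 0,"tz": 0,"ax": 0,"ay": 0,"az": -6.6},
    {"hand": 8.7,"tx": 0,"ty": 0,"tz": 0,"ax": 0,"ay": 0,"az": 0},
    {"hand": 8.7,"tx": 0,"ty": 0,"tz": 0,"ax": 0,"ay": 0,"az": 0},
  ],
)

```text
t: 2.23
tcp_pos: [0.4806, -0.2199, 0.2223]
tool_rot: [-0.0, 0.755, 0.656, -0.0]
ft_force: [-0.4, 0.8, 1.2]
grip_width: 0.0867
grasp_force: 0.0
```

```bash
cat > look.py <<'E'
import sys
from h import *
from plant import state, imaging
s=state();d=imaging.get_image("wrist");W=w2c(d,s)
cv2.imwrite(f"pics/{sys.argv[1]}.png",d["frame"]);np.savez(f"{sys.argv[1]}.npz",W=W,K=d["camera_matrix"],frame=d["frame"])
H={"red":28,"yellow":30,"green":32,"blue":34}
print(s["t"],s["tcp_pos"].round(4),s["tool_rot"].round(4),d["camera_matrix"][0])
for c in HUE:
    for b in blobs(d["frame"],c,amin=100)[:2]:
        print(c,b[0],b[1].round(1),b[2],"ring",ray(d,W,b[1],.013+H[c]/1000)[:2].round(4),"cup",ray(d,W,b[1],.012)[:2].round(4))
E
python3 look.py w1
```

```text
2.2333 [ 0.4806 -0.2199  0.2223] [-2.000e-04  7.551e-01  6.557e-01 -1.000e-04] [425.46464734   0.         324.0184487 ]
red 357 [326.5 247.2] [312 234  30  30] ring [ 0.4788 -0.2469] cup [ 0.4778 -0.2556]
yellow 457 [327.3 103.6] [312  87  32  34] ring [ 0.4954 -0.1331] cup [ 0.4957 -0.1321]
green 210 [325.7 310.5] [313 302  27  23] ring [ 0.4703 -0.3026] cup [ 0.4683 -0.318 ]
blue 374 [326.8 179.7] [312 165  31  32] ring [ 0.487  -0.1899] cup [ 0.4866 -0.1946]
```

View pics/w1.png

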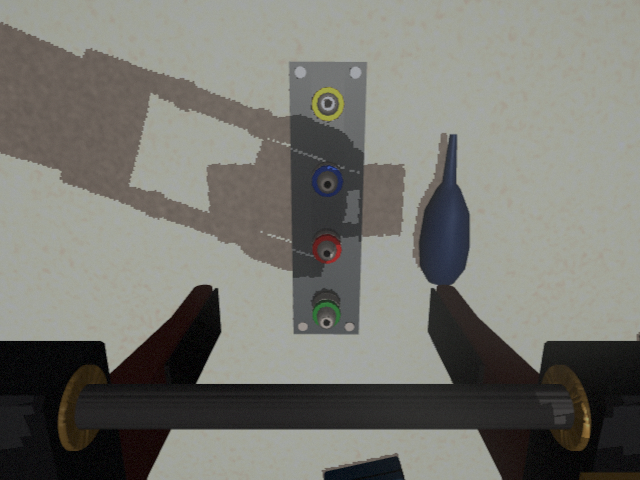

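The objectives form a vertical line at columns 326–328: yellow at row 104, blue at 181, red at 249 and green at 313. The blower is clear to the right at about (445,230). The jaws are square to the row, so I'll pick yellow first.

Emit:
drive_tool(
  steps=[
    {"hand": 5.5,"tx": 2.97,"ty": 0.09,"tz": 0,"ax": 0,"ay": 0,"az": 0},
    {"hand": 5.5,"tx": 2.97,"ty": 0.09,"tz": 0,"ax": 0,"ay": 0,"az": 0},
    {"hand": 5.5,"tx": 2.97,"ty": 0.09,"tz": 0,"ax": 0,"ay": 0,"az": 0},
    {"hand": 5.5,"tx": 0,"ty": 0,"tz": 3.9,"ax": 0,"ay": 0,"az": 0},
    {"hand": 5.5,"tx": 0,"ty": 0,"tz": 3.9,"ax": 0,"ay": 0,"az": 0},
    {"hand": 5.5,"tx": 0,"ty": 0,"tz": 3.9,"ax": 0,"ay": 0,"az": 0},
    {"hand": 5.5,"tx": 0,"ty": 0,"tz": 0,"ax": 0,"ay": 0,"az": 0},
    {"hand": 5.5,"tx": 0,"ty": 0,"tz": 0,"ax": 0,"ay": 0,"az": 0},
  ],
)

```text
t: 2.95
tcp_pos: [0.4941, -0.1314, 0.1037]
tool_rot: [-0.002, 0.755, 0.656, -0.001]
ft_force: [0.1, -0.3, 0.5]
grip_width: 0.0551
grasp_force: 0.0
```

```bash
python3 look.py w2
```

```text
2.95 [ 0.4941 -0.1314  0.1037] [-0.0023  0.7545  0.6563 -0.0013] [425.46464734   0.         324.0184487 ]
red 380 [326.  438.1] [307 429  39  26] ring [ 0.4786 -0.248 ] cup [ 0.4752 -0.2727]
blue 495 [326.9 358.6] [307 346  41  33] ring [ 0.4874 -0.1882] cup [ 0.4845 -0.2093]
```

View pics/w2.png

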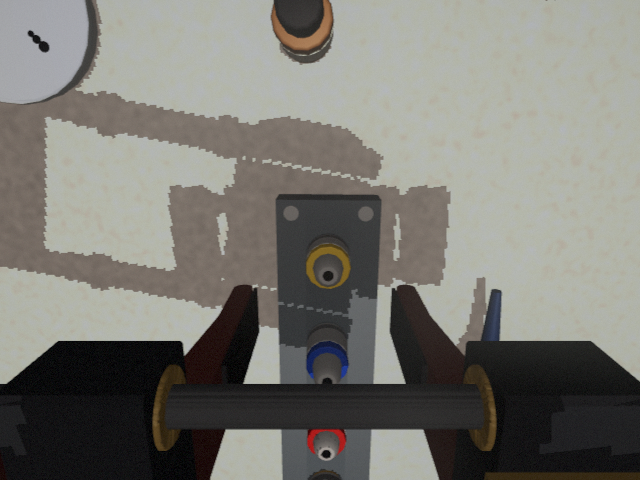

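The yellow ring is centred near (328,268) and the jaw midline is at column 324, so I need about 2 mm in +y. Correcting and descending.

Emit:
drive_tool(
  steps=[
    {"hand": 5.5,"tx": 0.0,"ty": 0.1,"tz": 3.0,"ax": 0,"ay": 0,"az": 0},
    {"hand": 5.5,"tx": 0,"ty": 0.0,"tz": 2.5,"ax": 0,"ay": 0,"az": 0},
    {"hand": 5.5,"tx": 0,"ty": 0,"tz": 1.2,"ax": 0,"ay": 0,"az": 0},
    {"hand": 5.5,"tx": 0,"ty": 0,"tz": 0,"ax": 0,"ay": 0,"az": 0},
    {"hand": 5.5,"tx": 0,"ty": 0,"tz": 0,"ax": 0,"ay": 0,"az": 0},
    {"hand": 5.5,"tx": 0,"ty": 0,"tz": 0,"ax": 0,"ay": 0,"az": 0},
  ],
)

```text
t: 3.5
tcp_pos: [0.4982, -0.1327, 0.0416]
tool_rot: [0.002, 0.754, 0.657, 0.001]
ft_force: [1.0, 0.1, 0.1]
grip_width: 0.0548
grasp_force: 0.0
```

```bash
python3 - <<'E'
from plant import state,imaging
for i in range(3):
    s=state();print(s["t"],s["tcp_pos"].round(4),s["tool_rot"].round(4),s["qvel"].round(3)); 
    if i<2: imaging.get_image("top")
E
python3 look.py w3
```

```text
3.5 [ 0.4982 -0.1327  0.0416] [0.0018 0.7541 0.6568 0.0011] [-0.    -0.005  0.003  0.001 -0.005 -0.001]
3.55 [ 0.4981 -0.1327  0.0415] [0.0018 0.754  0.6568 0.0011] [ 0.     0.     0.009 -0.001 -0.006 -0.003]
3.6 [ 0.4979 -0.1327  0.0412] [0.0016 0.754  0.6569 0.0009] [ 0.002  0.003  0.014  0.001 -0.004  0.   ]
3.6 [ 0.4979 -0.1327  0.0412] [0.0016 0.754  0.6569 0.0009] [425.46464734   0.         324.0184487 ]
blue 255 [338.9 441. ] [328 429  18  31] ring [ 0.496  -0.1932] cup [ 0.4934 -0.2237]
blue 250 [296.4 440.8] [291 429  18  31] ring [ 0.4775 -0.1905] cup [ 0.4707 -0.2204]
```

Emit:
drive_tool(
  steps=[
    {"hand": 5.5,"tx": 0.0,"ty": -0.08,"tz": 1.1,"ax": 0,"ay": 0,"az": 0},
    {"hand": 5.5,"tx": 0,"ty": 0.0,"tz": 0,"ax": 0,"ay": 0,"az": 0},
    {"hand": 5.5,"tx": 0,"ty": 0,"tz": 0,"ax": 0,"ay": 0,"az": 0},
    {"hand": 5.5,"tx": 0,"ty": 0,"tz": 0,"ax": 0,"ay": 0,"az": 0},
    {"hand": 5.5,"tx": 0,"ty": 0,"tz": 0,"ax": 0,"ay": 0,"az": 0},
    {"hand": 5.5,"tx": 0,"ty": 0,"tz": 0,"ax": 0,"ay": 0,"az": 0},
    {"hand": 5.5,"tx": 0,"ty": 0,"tz": 0,"ax": 0,"ay": 0,"az": 0},
    {"hand": 5.5,"tx": 0,"ty": 0,"tz": 0,"ax": 0,"ay": 0,"az": 0},
  ],
)

```text
t: 4.32
tcp_pos: [0.4959, -0.132, 0.0277]
tool_rot: [0.0, 0.754, 0.657, 0.0]
ft_force: [0.3, 0.7, 0.1]
grip_width: 0.055
grasp_force: 0.0
```

```bash
python3 look.py w4
```

```text
4.3167 [ 0.4959 -0.132   0.0277] [1.000e-04 7.539e-01 6.570e-01 1.000e-04] [425.46464734   0.         324.0184487 ]
blue 920 [322.  457.5] [293 440  60  40] ring [ 0.4872 -0.188 ] cup [ 0.4826 -0.2202]
```

View pics/w4.png

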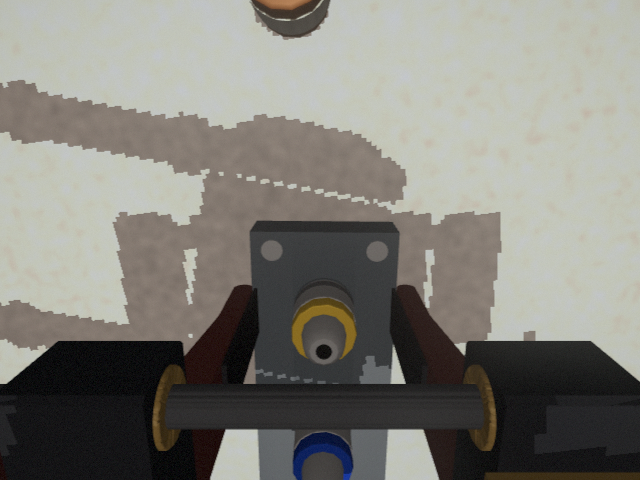

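The yellow objective sits midway between the jaws at (324,330). Closing now.

Emit:
drive_tool(
  steps=[
    {"hand": 2.0,"tx": 0,"ty": 0,"tz": 0,"ax": 0,"ay": 0,"az": 0},
    {"hand": 2.0,"tx": 0,"ty": 0,"tz": 0,"ax": 0,"ay": 0,"az": 0},
    {"hand": 2.0,"tx": 0,"ty": 0,"tz": 0,"ax": 0,"ay": 0,"az": 0},
    {"hand": 2.0,"tx": 0,"ty": 0,"tz": 0,"ax": 0,"ay": 0,"az": 0},
    {"hand": 2.0,"tx": 0,"ty": 0,"tz": 0,"ax": 0,"ay": 0,"az": 0},
    {"hand": 2.0,"tx": 0,"ty": 0,"tz": 0,"ax": 0,"ay": 0,"az": 0},
    {"hand": 2.0,"tx": 0,"ty": 0,"tz": 0,"ax": 0,"ay": 0,"az": 0},
  ],
  force=15,
)

```text
t: 4.95
tcp_pos: [0.4958, -0.132, 0.0276]
tool_rot: [-0.0, 0.754, 0.657, -0.0]
ft_force: [-0.2, 0.3, 0.5]
grip_width: 0.0248
grasp_force: 15.0
```

Emit:
drive_tool(
  steps=[
    {"hand": 2.0,"tx": 0,"ty": 0,"tz": -0.5,"ax": 0,"ay": 0,"az": 0},
    {"hand": 2.0,"tx": 0,"ty": 0,"tz": -1.2,"ax": 0,"ay": 0,"az": 0},
    {"hand": 2.0,"tx": 0,"ty": 0,"tz": -2.5,"ax": 0,"ay": 0,"az": 0},
    {"hand": 2.0,"tx": 0,"ty": 0,"tz": -3.0,"ax": 0,"ay": 0,"az": 0},
    {"hand": 2.0,"tx": 0,"ty": 0,"tz": -3.0,"ax": 0,"ay": 0,"az": 0},
    {"hand": 2.0,"tx": 1.0,"ty": 0.05,"tz": 0,"ax": 0,"ay": 0,"az": 0},
  ],
)

```text
t: 5.45
tcp_pos: [0.5003, -0.1241, 0.1382]
tool_rot: [0.005, 0.754, 0.656, 0.003]
ft_force: [1.5, 0.1, 0.5]
grip_width: 0.0246
grasp_force: 15.0
```

Emit:
drive_tool(
  steps=[
    {"hand": 2.0,"tx": 2,"ty": 0.18,"tz": 0,"ax": 0,"ay": 0,"az": 0},
    {"hand": 2.0,"tx": 3,"ty": 0.18,"tz": 0,"ax": 0,"ay": 0,"az": 0},
    {"hand": 2.0,"tx": 3,"ty": 0.18,"tz": 0,"ax": 0,"ay": 0,"az": 0},
    {"hand": 2.0,"tx": 3,"ty": 0.18,"tz": 0,"ax": 0,"ay": 0,"az": 0},
    {"hand": 2.0,"tx": 3,"ty": 0.18,"tz": 0,"ax": 0,"ay": 0,"az": 0},
    {"hand": 2.0,"tx": 3,"ty": 0.18,"tz": 0,"ax": 0,"ay": 0,"az": 0},
    {"hand": 2.0,"tx": 3,"ty": 0.18,"tz": 0,"ax": 0,"ay": 0,"az": 0},
    {"hand": 2.0,"tx": 2.5,"ty": 0.18,"tz": 0,"ax": 0,"ay": 0,"az": 0},
    {"hand": 2.0,"tx": 1.5,"ty": 0.18,"tz": 0,"ax": 0,"ay": 0,"az": 0},
    {"hand": 2.0,"tx": 0,"ty": 0,"tz": 0,"ax": 0,"ay": 0,"az": 0},
  ],
)

```text
t: 6.28
tcp_pos: [0.5466, 0.1165, 0.1298]
tool_rot: [-0.0, 0.753, 0.658, 0.0]
ft_force: [0.5, 0.3, 0.5]
grip_width: 0.0245
grasp_force: 15.0
```

Emit:
drive_tool(
  steps=[
    {"hand": 2.0,"tx": 0,"ty": 0,"tz": 0,"ax": 0,"ay": 0,"az": 0},
    {"hand": 2.0,"tx": 0,"ty": 0,"tz": 0,"ax": 0,"ay": 0,"az": 0},
    {"hand": 2.0,"tx": 0,"ty": 0,"tz": 0,"ax": 0,"ay": 0,"az": 0},
    {"hand": 2.0,"tx": 0,"ty": 0,"tz": 0,"ax": 0,"ay": 0,"az": 0},
    {"hand": 2.0,"tx": 0,"ty": 0,"tz": 0,"ax": 0,"ay": 0,"az": 0},
  ],
)

```text
t: 6.7
tcp_pos: [0.5465, 0.1125, 0.1298]
tool_rot: [0.0, 0.754, 0.656, 0.0]
ft_force: [-0.4, 0.1, -1.0]
grip_width: 0.0249
grasp_force: 15.0
```

```bash
python3 look.py w5
```

```text
6.7 [0.5465 0.1125 0.1298] [1.000e-04 7.544e-01 6.564e-01 1.000e-04] [425.46464734   0.         324.0184487 ]
red 4575 [321.5 143.9] [284 105  76  78] ring [0.5537 0.1748] cup [0.5534 0.1733]
green 5170 [320.2  45. ] [281   1  80  87] ring [0.5603 0.226 ] cup [0.5607 0.2311]
```

View pics/w5.png

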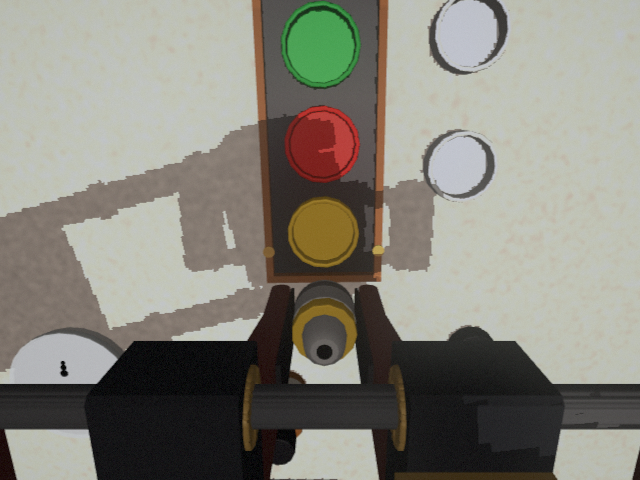

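The red cup is at (322,144), green at (321,44) and yellow at (324,232). The held objective is upright at (324,330).

```bash
python3 - <<'E'
from h import *
z=np.load("w5.npz");d={"camera_matrix":z["K"]}
from h import HUE
HUE["yellow"]=[(18,34)]
for b in blobs(z["frame"],"yellow",(280,190,370,275),100,40,50)[:2]: print(b[0],b[1],b[2])
for n,p in(("y",(323.5,231.5)),("r",(322,144)),("g",(321,44.5))): print(n,ray(d,z["W"],p,.017)[:2].round(4))
E
```

```text
4037 [322.83131038 231.7094377 ] [287 196  73  72]
y [0.5468 0.1169]
r [0.5537 0.1735]
g [0.5611 0.2306]
```

Emit:
drive_tool(
  steps=[
    {"hand": 2.0,"tx": 0.25,"ty": 0,"tz": 2,"ax": 0,"ay": 0,"az": 0},
    {"hand": 2.0,"tx": 0,"ty": 0,"tz": 3,"ax": 0,"ay": 0,"az": 0},
    {"hand": 2.0,"tx": 0,"ty": 0,"tz": 2.5,"ax": 0,"ay": 0,"az": 0},
    {"hand": 2.0,"tx": 0,"ty": 0,"tz": 1.5,"ax": 0,"ay": 0,"az": 0},
    {"hand": 2.0,"tx": 0,"ty": 0,"tz": 0.8,"ax": 0,"ay": 0,"az": 0},
    {"hand": 2.0,"tx": 0,"ty": 0,"tz": 0,"ax": 0,"ay": 0,"az": 0},
    {"hand": 2.0,"tx": 0,"ty": 0,"tz": 0,"ax": 0,"ay": 0,"az": 0},
    {"hand": 2.0,"tx": 0,"ty": 0,"tz": 0,"ax": 0,"ay": 0,"az": 0},
    {"hand": 2.0,"tx": 0,"ty": 0,"tz": 0,"ax": 0,"ay": 0,"az": 0},
  ],
)

```text
t: 7.5
tcp_pos: [0.548, 0.1159, 0.0336]
tool_rot: [0.001, 0.754, 0.657, 0.001]
ft_force: [-0.2, 0.5, -0.4]
grip_width: 0.0249
grasp_force: 15.0
```

Emit:
drive_tool(
  steps=[
    {"hand": 2.0,"tx": 0,"ty": 0,"tz": 0.6,"ax": 0,"ay": 0,"az": 0},
    {"hand": 2.0,"tx": 0,"ty": 0,"tz": 0.4,"ax": 0,"ay": 0,"az": 0},
    {"hand": 2.0,"tx": 0,"ty": 0,"tz": 0,"ax": 0,"ay": 0,"az": 0},
    {"hand": 2.0,"tx": 0,"ty": 0,"tz": 0,"ax": 0,"ay": 0,"az": 0},
    {"hand": 2.0,"tx": 0,"ty": 0,"tz": 0,"ax": 0,"ay": 0,"az": 0},
    {"hand": 2.0,"tx": 0,"ty": 0,"tz": 0,"ax": 0,"ay": 0,"az": 0},
    {"hand": 2.0,"tx": 0,"ty": 0,"tz": 0,"ax": 0,"ay": 0,"az": 0},
  ],
)

```text
t: 8.08
tcp_pos: [0.547, 0.1158, 0.0218]
tool_rot: [0.0, 0.754, 0.657, 0.0]
ft_force: [-0.7, 0.4, 0.1]
grip_width: 0.0245
grasp_force: 15.0
```

```bash
python3 look.py w6
```

```text
8.0833 [0.547  0.1158 0.0218] [0.000e+00 7.539e-01 6.570e-01 1.000e-04] [425.46464734   0.         324.0184487 ]
red 11793 [320.4 167. ] [260 106 123 123] ring [0.5539 0.1764] cup [0.5533 0.1734]
green 8120 [318.4  32.4] [252   0 134  78] ring [0.559  0.2161] cup [0.5594 0.2221]
```

View pics/w6.png

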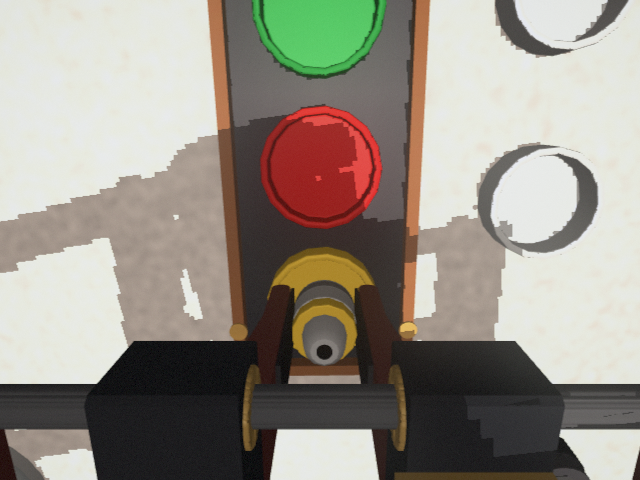

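The objective is inside the yellow cup, centred (323 against 324). Lowering by the last millimetre and opening.

Emit:
drive_tool(
  steps=[
    {"hand": 2.0,"tx": 0,"ty": 0,"tz": 0.13,"ax": 0,"ay": 0,"az": 0},
    {"hand": 2.0,"tx": 0,"ty": 0,"tz": 0,"ax": 0,"ay": 0,"az": 0},
    {"hand": 2.0,"tx": 0,"ty": 0,"tz": 0,"ax": 0,"ay": 0,"az": 0},
    {"hand": 2.0,"tx": 0,"ty": 0,"tz": 0,"ax": 0,"ay": 0,"az": 0},
  ],
)

```text
t: 8.47
tcp_pos: [0.5471, 0.1158, 0.0206]
tool_rot: [0.0, 0.754, 0.657, 0.0]
ft_force: [1.4, -0.3, 1.3]
grip_width: 0.0249
grasp_force: 15.0
```

Emit:
drive_tool(
  steps=[
    {"hand": 2.7,"tx": 0,"ty": 0,"tz": 0,"ax": 0,"ay": 0,"az": 0},
    {"hand": 3.2,"tx": 0,"ty": 0,"tz": 0,"ax": 0,"ay": 0,"az": 0},
    {"hand": 4.5,"tx": 0,"ty": 0,"tz": 0,"ax": 0,"ay": 0,"az": 0},
    {"hand": 4.5,"tx": 0,"ty": 0,"tz": 0,"ax": 0,"ay": 0,"az": 0},
    {"hand": 4.5,"tx": 0,"ty": 0,"tz": 0,"ax": 0,"ay": 0,"az": 0},
  ],
)

```text
t: 8.88
tcp_pos: [0.5468, 0.1158, 0.0202]
tool_rot: [-0.0, 0.754, 0.657, -0.0]
ft_force: [-0.7, 0.5, -0.5]
grip_width: 0.0447
grasp_force: 0.0
```

Emit:
drive_tool(
  steps=[
    {"hand": 5.5,"tx": 0,"ty": 0,"tz": -1.0,"ax": 0,"ay": 0,"az": 0},
    {"hand": 5.5,"tx": 0,"ty": 0,"tz": -3.0,"ax": 0,"ay": 0,"az": 0},
    {"hand": 5.5,"tx": 0,"ty": 0,"tz": -4.0,"ax": 0,"ay": 0,"az": 0},
    {"hand": 5.5,"tx": 0,"ty": 0,"tz": -2.9,"ax": 0,"ay": 0,"az": 0},
    {"hand": 5.5,"tx": -1,"ty": 0,"tz": 0,"ax": 0,"ay": 0,"az": 0},
    {"hand": 5.5,"tx": -2,"ty": -0.12,"tz": 0,"ax": 0,"ay": 0,"az": 0},
    {"hand": 5.5,"tx": -3.2,"ty": -0.2,"tz": 0,"ax": 0,"ay": 0,"az": 0},
    {"hand": 5.5,"tx": -3.2,"ty": -0.2,"tz": 0,"ax": 0,"ay": 0,"az": 0},
    {"hand": 5.5,"tx": -3.2,"ty": -0.2,"tz": 0,"ax": 0,"ay": 0,"az": 0},
    {"hand": 5.5,"tx": -3.2,"ty": -0.2,"tz": 0,"ax": 0,"ay": 0,"az": 0},
  ],
)

```text
t: 9.72
tcp_pos: [0.5156, -0.0408, 0.1298]
tool_rot: [0.0, 0.754, 0.657, 0.0]
ft_force: [-0.5, 0.0, 0.3]
grip_width: 0.0551
grasp_force: 0.0
```

Emit:
drive_tool(
  steps=[
    {"hand": 5.5,"tx": -3.2,"ty": -0.2,"tz": 0,"ax": 0,"ay": 0,"az": 0},
    {"hand": 5.5,"tx": -3.2,"ty": -0.2,"tz": 0,"ax": 0,"ay": 0,"az": 0},
    {"hand": 5.5,"tx": -3.2,"ty": -0.2,"tz": 0,"ax": 0,"ay": 0,"az": 0},
    {"hand": 5.5,"tx": -3.2,"ty": -0.2,"tz": 0,"ax": 0,"ay": 0,"az": 0},
    {"hand": 5.5,"tx": -1.6,"ty": 0,"tz": 0,"ax": 0,"ay": 0,"az": 0},
    {"hand": 5.5,"tx": -0.8,"ty": 0,"tz": 0,"ax": 0,"ay": 0,"az": 0},
    {"hand": 5.5,"tx": 0,"ty": 0,"tz": 2,"ax": 0,"ay": 0,"az": 0},
    {"hand": 5.5,"tx": 0,"ty": 0,"tz": 1,"ax": 0,"ay": 0,"az": 0},
    {"hand": 5.5,"tx": 0,"ty": 0,"tz": 0,"ax": 0,"ay": 0,"az": 0},
    {"hand": 5.5,"tx": 0,"ty": 0,"tz": 0,"ax": 0,"ay": 0,"az": 0},
  ],
)

```text
t: 10.55
tcp_pos: [0.487, -0.188, 0.0985]
tool_rot: [-0.001, 0.754, 0.657, -0.0]
ft_force: [-0.1, -0.7, -1.0]
grip_width: 0.0551
grasp_force: 0.0
```

Emit:
drive_tool(
  steps=[
    {"hand": 5.5,"tx": 0,"ty": 0,"tz": 0,"ax": 0,"ay": 0,"az": 0},
    {"hand": 5.5,"tx": 0,"ty": 0,"tz": 0,"ax": 0,"ay": 0,"az": 0},
    {"hand": 5.5,"tx": 0,"ty": 0,"tz": 0,"ax": 0,"ay": 0,"az": 0},
    {"hand": 5.5,"tx": 0,"ty": 0,"tz": 0,"ax": 0,"ay": 0,"az": 0},
    {"hand": 5.5,"tx": 0,"ty": 0,"tz": 0,"ax": 0,"ay": 0,"az": 0},
  ],
)

```text
t: 10.97
tcp_pos: [0.4877, -0.1889, 0.0998]
tool_rot: [0.0, 0.754, 0.657, 0.0]
ft_force: [0.2, -0.4, 0.6]
grip_width: 0.0551
grasp_force: 0.0
```

```bash
python3 look.py w7; python3 - <<'E'
from plant import imaging;import cv2
t=imaging.get_image("top")["frame"];s=imaging.get_image("side")["frame"]
import numpy as np
cv2.imwrite("pics/c1.png",np.hstack([cv2.resize(t[180:290,165:345],(540,330)),cv2.resize(s[220:425,225:360],(217,330))]))
E
```

```text
10.9667 [ 0.4877 -0.1889  0.0998] [3.000e-04 7.538e-01 6.571e-01 1.000e-04] [425.46464734   0.         324.0184487 ]
red 712 [322.5 355.2] [302 340  42  41] ring [ 0.479  -0.2445] cup [ 0.4766 -0.2616]
green 416 [321.4 444.5] [302 434  40  28] ring [ 0.4702 -0.3032] cup [ 0.466  -0.3321]
blue 1097 [496.2 328.5] [469 306  56  35] ring [ 0.5779 -0.2376] cup [ 0.591  -0.2578]
blue 689 [323.1 264.7] [301 248  46  43] ring [ 0.4874 -0.1871] cup [ 0.4857 -0.1991]
```

View pics/c1.png

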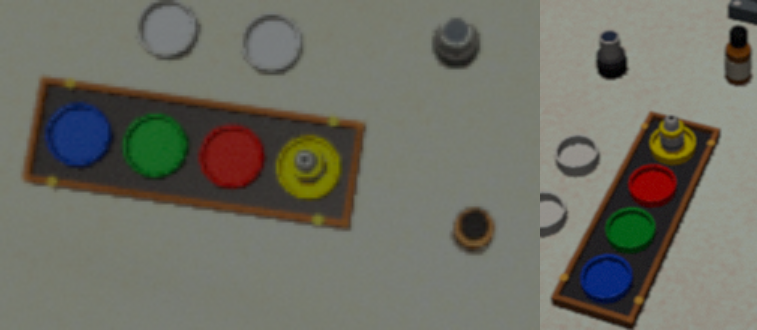

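Yellow stands upright and centred in its cup, and the bottle and eyepiece are undisturbed. The gripper is now centred over blue (ring at column 323), so I'll pick it.

Emit:
drive_tool(
  steps=[
    {"hand": 5.5,"tx": 0.05,"ty": 0,"tz": 3,"ax": 0,"ay": 0,"az": 0},
    {"hand": 5.5,"tx": 0,"ty": 0,"tz": 2.5,"ax": 0,"ay": 0,"az": 0},
    {"hand": 5.5,"tx": 0,"ty": 0,"tz": 1.0,"ax": 0,"ay": 0,"az": 0},
    {"hand": 5.5,"tx": 0,"ty": 0,"tz": 0.5,"ax": 0,"ay": 0,"az": 0},
    {"hand": 5.5,"tx": 0,"ty": 0,"tz": 0.2,"ax": 0,"ay": 0,"az": 0},
    {"hand": 5.5,"tx": 0,"ty": 0,"tz": 0,"ax": 0,"ay": 0,"az": 0},
    {"hand": 5.5,"tx": 0,"ty": 0,"tz": 0,"ax": 0,"ay": 0,"az": 0},
    {"hand": 5.5,"tx": 0,"ty": 0,"tz": 0,"ax": 0,"ay": 0,"az": 0},
    {"hand": 5.5,"tx": 0,"ty": 0,"tz": 0,"ax": 0,"ay": 0,"az": 0},
    {"hand": 5.5,"tx": 0,"ty": 0,"tz": 0,"ax": 0,"ay": 0,"az": 0},
  ],
)

```text
t: 11.95
tcp_pos: [0.4879, -0.1887, 0.0282]
tool_rot: [0.001, 0.754, 0.657, 0.0]
ft_force: [-0.2, 0.4, -0.3]
grip_width: 0.0545
grasp_force: 0.0
```

Emit:
drive_tool(
  steps=[
    {"hand": 2.0,"tx": 0,"ty": 0,"tz": 0,"ax": 0,"ay": 0,"az": 0},
    {"hand": 2.0,"tx": 0,"ty": 0,"tz": 0,"ax": 0,"ay": 0,"az": 0},
    {"hand": 2.0,"tx": 0,"ty": 0,"tz": 0,"ax": 0,"ay": 0,"az": 0},
    {"hand": 2.0,"tx": 0,"ty": 0,"tz": 0,"ax": 0,"ay": 0,"az": 0},
    {"hand": 2.0,"tx": 0,"ty": 0,"tz": 0,"ax": 0,"ay": 0,"az": 0},
    {"hand": 2.0,"tx": 0,"ty": 0,"tz": 0,"ax": 0,"ay": 0,"az": 0},
    {"hand": 2.0,"tx": 0,"ty": 0,"tz": 0,"ax": 0,"ay": 0,"az": 0},
  ],
  force=15,
)

```text
t: 12.53
tcp_pos: [0.4875, -0.1884, 0.0273]
tool_rot: [-0.0, 0.754, 0.657, -0.0]
ft_force: [-0.7, -0.7, -0.1]
grip_width: 0.0246
grasp_force: 15.0
```

Emit:
drive_tool(
  steps=[
    {"hand": 2.0,"tx": 0,"ty": 0,"tz": -0.5,"ax": 0,"ay": 0,"az": 0},
    {"hand": 2.0,"tx": 0,"ty": 0,"tz": -1.2,"ax": 0,"ay": 0,"az": 0},
    {"hand": 2.0,"tx": 0,"ty": 0,"tz": -2.5,"ax": 0,"ay": 0,"az": 0},
    {"hand": 2.0,"tx": 0,"ty": 0,"tz": -3.0,"ax": 0,"ay": 0,"az": 0},
    {"hand": 2.0,"tx": 0,"ty": 0,"tz": -3.1,"ax": 0,"ay": 0,"az": 0},
    {"hand": 2.0,"tx": 1,"ty": 0.05,"tz": 0,"ax": 0,"ay": 0,"az": 0},
    {"hand": 2.0,"tx": 2,"ty": 0,"tz": 0,"ax": 0,"ay": 0,"az": 0},
    {"hand": 2.0,"tx": 3.2,"ty": 0.11,"tz": 0,"ax": 0,"ay": 0,"az": 0},
    {"hand": 2.0,"tx": 3.2,"ty": 0.11,"tz": 0,"ax": 0,"ay": 0,"az": 0},
    {"hand": 2.0,"tx": 3.2,"ty": 0.11,"tz": 0,"ax": 0,"ay": 0,"az": 0},
  ],
)

```text
t: 13.37
tcp_pos: [0.5085, -0.0628, 0.1309]
tool_rot: [0.0, 0.754, 0.657, 0.0]
ft_force: [0.5, -0.1, -1.0]
grip_width: 0.0246
grasp_force: 15.0
```

Emit:
drive_tool(
  steps=[
    {"hand": 2.0,"tx": 3.2,"ty": 0.11,"tz": 0,"ax": 0,"ay": 0,"az": 0},
    {"hand": 2.0,"tx": 3.2,"ty": 0.11,"tz": 0,"ax": 0,"ay": 0,"az": 0},
    {"hand": 2.0,"tx": 3.2,"ty": 0.11,"tz": 0,"ax": 0,"ay": 0,"az": 0},
    {"hand": 2.0,"tx": 3.2,"ty": 0.11,"tz": 0,"ax": 0,"ay": 0,"az": 0},
    {"hand": 2.0,"tx": 3.2,"ty": 0.11,"tz": 0,"ax": 0,"ay": 0,"az": 0},
    {"hand": 2.0,"tx": 3.2,"ty": 0.11,"tz": 0,"ax": 0,"ay": 0,"az": 0},
    {"hand": 2.0,"tx": 3.2,"ty": 0.11,"tz": 0,"ax": 0,"ay": 0,"az": 0},
    {"hand": 2.0,"tx": 3.2,"ty": 0.11,"tz": 0,"ax": 0,"ay": 0,"az": 0},
    {"hand": 2.0,"tx": 3.2,"ty": 0.11,"tz": 0,"ax": 0,"ay": 0,"az": 0},
    {"hand": 2.0,"tx": 3.2,"ty": 0.11,"tz": 0,"ax": 0,"ay": 0,"az": 0},
  ],
)

```text
t: 14.2
tcp_pos: [0.563, 0.2532, 0.1307]
tool_rot: [0.0, 0.754, 0.657, 0.0]
ft_force: [1.4, -0.7, -0.0]
grip_width: 0.0245
grasp_force: 15.0
```

Emit:
drive_tool(
  steps=[
    {"hand": 2.0,"tx": 2.3,"ty": 0,"tz": 0,"ax": 0,"ay": 0,"az": 0},
    {"hand": 2.0,"tx": 1.3,"ty": 0,"tz": 0,"ax": 0,"ay": 0,"az": 0},
    {"hand": 2.0,"tx": 0,"ty": 0,"tz": 0,"ax": 0,"ay": 0,"az": 0},
    {"hand": 2.0,"tx": 0,"ty": 0,"tz": 0,"ax": 0,"ay": 0,"az": 0},
    {"hand": 2.0,"tx": 0,"ty": 0,"tz": 0,"ax": 0,"ay": 0,"az": 0},
    {"hand": 2.0,"tx": 0,"ty": 0,"tz": 0,"ax": 0,"ay": 0,"az": 0},
    {"hand": 2.0,"tx": 0,"ty": 0,"tz": 0,"ax": 0,"ay": 0,"az": 0},
    {"hand": 2.0,"tx": 0,"ty": 0,"tz": 0,"ax": 0,"ay": 0,"az": 0},
    {"hand": 2.0,"tx": 0,"ty": 0,"tz": 0,"ax": 0,"ay": 0,"az": 0},
  ],
)

```text
t: 14.95
tcp_pos: [0.5683, 0.2863, 0.1306]
tool_rot: [0.0, 0.754, 0.657, 0.0]
ft_force: [-0.3, -0.2, -1.6]
grip_width: 0.0245
grasp_force: 15.0
```

```bash
python3 look.py w8
```

```text
14.95 [0.5683 0.2863 0.1306] [1.000e-04 7.543e-01 6.566e-01 1.000e-04] [425.46464734   0.         324.0184487 ]
red 628 [326.5 376.5] [294 362  64  22] ring [0.5574 0.196 ] cup [0.5549 0.1769]
yellow 1137 [326.  450.5] [296 429  62  51] ring [0.5489 0.1377] cup [0.5453 0.1099]
blue 3689 [323.3 232.7] [288 198  71  71] ring [0.5693 0.2975] cup [0.568  0.2884]
blue 1195 [323.9 331.3] [292 311  66  53] ring [0.5607 0.2329] cup [0.5582 0.2146]
```

View pics/w8.png

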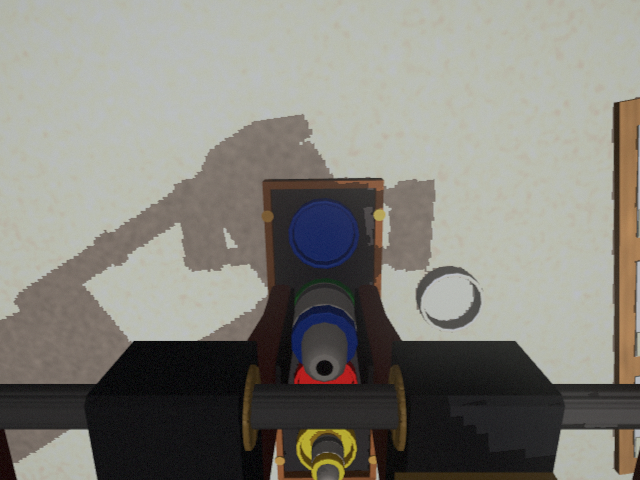

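The blue cup is at (323,233), directly ahead of the held objective. It needs about 2.7 mm of forward shift, then I'll lower it.

Emit:
drive_tool(
  steps=[
    {"hand": 2.0,"tx": 0.25,"ty": 0,"tz": 2,"ax": 0,"ay": 0,"az": 0},
    {"hand": 2.0,"tx": 0,"ty": 0,"tz": 3,"ax": 0,"ay": 0,"az": 0},
    {"hand": 2.0,"tx": 0,"ty": 0,"tz": 2.5,"ax": 0,"ay": 0,"az": 0},
    {"hand": 2.0,"tx": 0,"ty": 0,"tz": 1.5,"ax": 0,"ay": 0,"az": 0},
    {"hand": 2.0,"tx": 0,"ty": 0,"tz": 0.8,"ax": 0,"ay": 0,"az": 0},
    {"hand": 2.0,"tx": 0,"ty": 0,"tz": 0,"ax": 0,"ay": 0,"az": 0},
    {"hand": 2.0,"tx": 0,"ty": 0,"tz": 0,"ax": 0,"ay": 0,"az": 0},
    {"hand": 2.0,"tx": 0,"ty": 0,"tz": 0,"ax": 0,"ay": 0,"az": 0},
    {"hand": 2.0,"tx": 0,"ty": 0,"tz": 0,"ax": 0,"ay": 0,"az": 0},
  ],
)

```text
t: 15.75
tcp_pos: [0.5695, 0.2899, 0.0345]
tool_rot: [0.0, 0.754, 0.657, 0.002]
ft_force: [-0.3, 0.3, -0.2]
grip_width: 0.0249
grasp_force: 15.0
```

Emit:
drive_tool(
  steps=[
    {"hand": 2.0,"tx": 0,"ty": 0,"tz": 0.6,"ax": 0,"ay": 0,"az": 0},
    {"hand": 2.0,"tx": 0,"ty": 0,"tz": 0.4,"ax": 0,"ay": 0,"az": 0},
    {"hand": 2.0,"tx": 0,"ty": 0,"tz": 0.12,"ax": 0,"ay": 0,"az": 0},
    {"hand": 2.0,"tx": 0,"ty": 0,"tz": 0,"ax": 0,"ay": 0,"az": 0},
    {"hand": 2.0,"tx": 0,"ty": 0,"tz": 0,"ax": 0,"ay": 0,"az": 0},
    {"hand": 2.0,"tx": 0,"ty": 0,"tz": 0,"ax": 0,"ay": 0,"az": 0},
    {"hand": 2.0,"tx": 0,"ty": 0,"tz": 0,"ax": 0,"ay": 0,"az": 0},
    {"hand": 2.0,"tx": 0,"ty": 0,"tz": 0,"ax": 0,"ay": 0,"az": 0},
  ],
)

```text
t: 16.42
tcp_pos: [0.5685, 0.2895, 0.0212]
tool_rot: [0.0, 0.754, 0.657, 0.0]
ft_force: [-0.2, -0.3, -1.2]
grip_width: 0.0252
grasp_force: 15.0
```

```bash
python3 look.py w9
```

```text
16.4167 [0.5685 0.2895 0.0212] [0.     0.7539 0.6569 0.    ] [425.46464734   0.         324.0184487 ]
red 595 [326.4 474.4] [294 467  66  13] ring [0.5604 0.2254] cup [0.5567 0.197 ]
green 1133 [324.5 436.9] [287 429  76  21] ring [0.5627 0.2472] cup [0.5589 0.2192]
green 689 [325.  451.4] [277 429  96  37] ring [0.5619 0.2404] cup [0.558  0.2108]
blue 2762 [323.4 272.2] [274 250  99  54] ring [0.5717 0.3155] cup [0.5699 0.3029]
blue 1411 [323.7 328.7] [291 305  67  59] ring [0.5689 0.2944] cup [0.5664 0.2764]
```

View pics/w9.png

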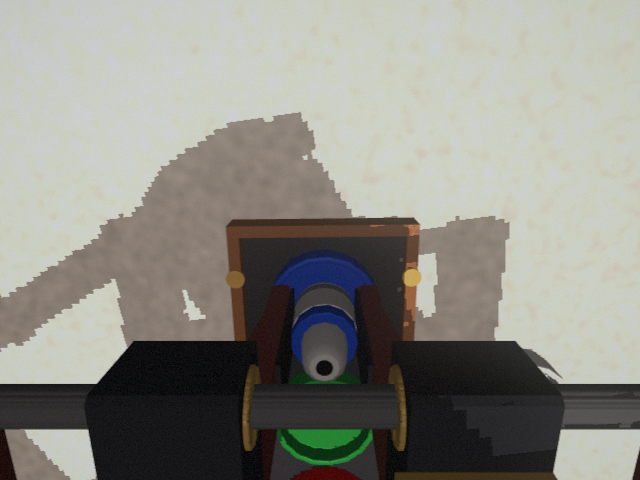

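The objective is centred in the blue cup. Releasing, then moving to red.

Emit:
drive_tool(
  steps=[
    {"hand": 2.0,"tx": 0,"ty": 0,"tz": 0.07,"ax": 0,"ay": 0,"az": 0},
    {"hand": 2.0,"tx": 0,"ty": 0,"tz": 0,"ax": 0,"ay": 0,"az": 0},
    {"hand": 2.0,"tx": 0,"ty": 0,"tz": 0,"ax": 0,"ay": 0,"az": 0},
    {"hand": 2.0,"tx": 0,"ty": 0,"tz": 0,"ax": 0,"ay": 0,"az": 0},
    {"hand": 2.7,"tx": 0,"ty": 0,"tz": 0,"ax": 0,"ay": 0,"az": 0},
    {"hand": 3.2,"tx": 0,"ty": 0,"tz": 0,"ax": 0,"ay": 0,"az": 0},
    {"hand": 4.5,"tx": 0,"ty": 0,"tz": 0,"ax": 0,"ay": 0,"az": 0},
    {"hand": 4.5,"tx": 0,"ty": 0,"tz": 0,"ax": 0,"ay": 0,"az": 0},
    {"hand": 4.5,"tx": 0,"ty": 0,"tz": 0,"ax": 0,"ay": 0,"az": 0},
  ],
)

```text
t: 17.22
tcp_pos: [0.5686, 0.2895, 0.0206]
tool_rot: [0.0, 0.754, 0.657, 0.0]
ft_force: [-0.4, 0.1, -0.0]
grip_width: 0.0446
grasp_force: 0.0
```

Emit:
drive_tool(
  steps=[
    {"hand": 5.5,"tx": 0,"ty": 0,"tz": -1.0,"ax": 0,"ay": 0,"az": 0},
    {"hand": 5.5,"tx": 0,"ty": 0,"tz": -3.0,"ax": 0,"ay": 0,"az": 0},
    {"hand": 5.5,"tx": 0,"ty": 0,"tz": -4.0,"ax": 0,"ay": 0,"az": 0},
    {"hand": 5.5,"tx": 0,"ty": 0,"tz": -3.0,"ax": 0,"ay": 0,"az": 0},
    {"hand": 5.5,"tx": -1,"ty": 0,"tz": 0,"ax": 0,"ay": 0,"az": 0},
    {"hand": 5.5,"tx": -2,"ty": 0,"tz": 0,"ax": 0,"ay": 0,"az": 0},
    {"hand": 5.5,"tx": -3.2,"ty": -0.1,"tz": 0,"ax": 0,"ay": 0,"az": 0},
    {"hand": 5.5,"tx": -3.2,"ty": -0.1,"tz": 0,"ax": 0,"ay": 0,"az": 0},
    {"hand": 5.5,"tx": -3.2,"ty": -0.1,"tz": 0,"ax": 0,"ay": 0,"az": 0},
    {"hand": 5.5,"tx": -3.2,"ty": -0.1,"tz": 0,"ax": 0,"ay": 0,"az": 0},
  ],
)

```text
t: 18.05
tcp_pos: [0.5423, 0.1322, 0.1308]
tool_rot: [0.0, 0.754, 0.657, 0.0]
ft_force: [0.7, 0.1, -0.7]
grip_width: 0.0545
grasp_force: 0.0
```

Emit:
drive_tool(
  steps=[
    {"hand": 5.5,"tx": -3.2,"ty": -0.1,"tz": 0,"ax": 0,"ay": 0,"az": 0},
    {"hand": 5.5,"tx": -3.2,"ty": -0.1,"tz": 0,"ax": 0,"ay": 0,"az": 0},
    {"hand": 5.5,"tx": -3.2,"ty": -0.1,"tz": 0,"ax": 0,"ay": 0,"az": 0},
    {"hand": 5.5,"tx": -3.2,"ty": -0.1,"tz": 0,"ax": 0,"ay": 0,"az": 0},
    {"hand": 5.5,"tx": -3.2,"ty": -0.1,"tz": 0,"ax": 0,"ay": 0,"az": 0},
    {"hand": 5.5,"tx": -3.2,"ty": -0.1,"tz": 0,"ax": 0,"ay": 0,"az": 0},
    {"hand": 5.5,"tx": -3.2,"ty": -0.1,"tz": 0,"ax": 0,"ay": 0,"az": 0},
    {"hand": 5.5,"tx": -3.2,"ty": -0.1,"tz": 0,"ax": 0,"ay": 0,"az": 0},
    {"hand": 5.5,"tx": -3.2,"ty": -0.1,"tz": 0,"ax": 0,"ay": 0,"az": 0},
    {"hand": 5.5,"tx": -3.2,"ty": -0.1,"tz": 0,"ax": 0,"ay": 0,"az": 0},
  ],
)

```text
t: 18.88
tcp_pos: [0.4885, -0.1837, 0.131]
tool_rot: [0.0, 0.754, 0.657, 0.0]
ft_force: [0.4, 0.1, 0.1]
grip_width: 0.055
grasp_force: 0.0
```

Emit:
drive_tool(
  steps=[
    {"hand": 5.5,"tx": -3.2,"ty": -0.1,"tz": 0,"ax": 0,"ay": 0,"az": 0},
    {"hand": 5.5,"tx": -2.2,"ty": -0.05,"tz": 0,"ax": 0,"ay": 0,"az": 0},
    {"hand": 5.5,"tx": -1.1,"ty": 0,"tz": 0,"ax": 0,"ay": 0,"az": 0},
    {"hand": 5.5,"tx": 0,"ty": 0,"tz": 2,"ax": 0,"ay": 0,"az": 0},
    {"hand": 5.5,"tx": 0,"ty": 0,"tz": 1,"ax": 0,"ay": 0,"az": 0},
    {"hand": 5.5,"tx": 0,"ty": 0,"tz": 0,"ax": 0,"ay": 0,"az": 0},
    {"hand": 5.5,"tx": 0,"ty": 0,"tz": 0,"ax": 0,"ay": 0,"az": 0},
    {"hand": 5.5,"tx": 0,"ty": 0,"tz": 0,"ax": 0,"ay": 0,"az": 0},
    {"hand": 5.5,"tx": 0,"ty": 0,"tz": 0,"ax": 0,"ay": 0,"az": 0},
    {"hand": 5.5,"tx": 0,"ty": 0,"tz": 0,"ax": 0,"ay": 0,"az": 0},
  ],
)

```text
t: 19.72
tcp_pos: [0.4793, -0.246, 0.1014]
tool_rot: [0.001, 0.754, 0.657, 0.0]
ft_force: [-0.3, 0.7, 0.6]
grip_width: 0.0552
grasp_force: 0.0
```

```bash
python3 look.py w10; python3 - <<'E'
from plant import imaging;import cv2
t=imaging.get_image("top")["frame"];s=imaging.get_image("side")["frame"]
import numpy as np
cv2.imwrite("pics/c2.png",np.hstack([cv2.resize(t[180:290,165:345],(540,330)),cv2.resize(s[220:425,225:360],(217,330))]))
E
```

```text
19.7167 [ 0.4793 -0.246   0.1014] [7.000e-04 7.537e-01 6.573e-01 2.000e-04] [425.46464734   0.         324.0184487 ]
red 834 [323. 264.] [301 245  45  45] ring [ 0.4787 -0.2465] cup [ 0.4773 -0.2564]
green 491 [322.5 359.2] [302 346  42  34] ring [ 0.4706 -0.3029] cup [ 0.4678 -0.3229]
blue 1612 [506.8 255.5] [485 213  46  88] ring [ 0.577  -0.2531] cup [ 0.5912 -0.2664]
blue 245 [518.9 113.1] [514  92  10  57] ring [ 0.5841 -0.1805] cup [ 0.5995 -0.1821]
```

View pics/c2.png

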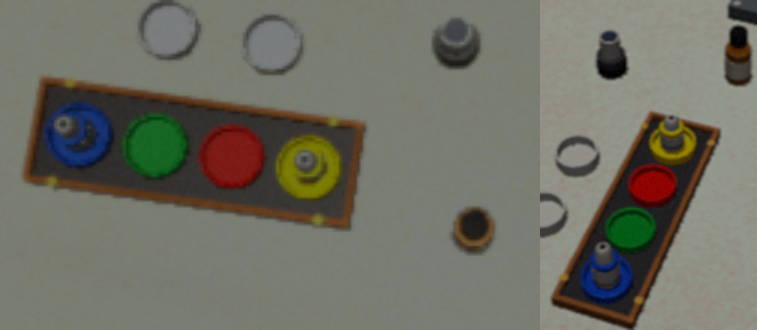

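Blue is placed upright. The red objective is centred under the jaws at (323,267). Picking it.

Emit:
drive_tool(
  steps=[
    {"hand": 5.5,"tx": 0,"ty": 0,"tz": 3,"ax": 0,"ay": 0,"az": 0},
    {"hand": 5.5,"tx": 0,"ty": 0,"tz": 2.5,"ax": 0,"ay": 0,"az": 0},
    {"hand": 5.5,"tx": 0,"ty": 0,"tz": 1.1,"ax": 0,"ay": 0,"az": 0},
    {"hand": 5.5,"tx": 0,"ty": 0,"tz": 0.5,"ax": 0,"ay": 0,"az": 0},
    {"hand": 5.5,"tx": 0,"ty": 0,"tz": 0.2,"ax": 0,"ay": 0,"az": 0},
    {"hand": 5.5,"tx": 0,"ty": 0,"tz": 0,"ax": 0,"ay": 0,"az": 0},
    {"hand": 5.5,"tx": 0,"ty": 0,"tz": 0,"ax": 0,"ay": 0,"az": 0},
    {"hand": 5.5,"tx": 0,"ty": 0,"tz": 0,"ax": 0,"ay": 0,"az": 0},
    {"hand": 5.5,"tx": 0,"ty": 0,"tz": 0,"ax": 0,"ay": 0,"az": 0},
    {"hand": 5.5,"tx": 0,"ty": 0,"tz": 0,"ax": 0,"ay": 0,"az": 0},
  ],
)

```text
t: 20.7
tcp_pos: [0.4792, -0.2465, 0.0283]
tool_rot: [0.001, 0.754, 0.657, 0.0]
ft_force: [0.2, -0.0, 0.0]
grip_width: 0.0552
grasp_force: 0.0
```

Emit:
drive_tool(
  steps=[
    {"hand": 2.0,"tx": 0,"ty": 0,"tz": 0,"ax": 0,"ay": 0,"az": 0},
    {"hand": 2.0,"tx": 0,"ty": 0,"tz": 0,"ax": 0,"ay": 0,"az": 0},
    {"hand": 2.0,"tx": 0,"ty": 0,"tz": 0,"ax": 0,"ay": 0,"az": 0},
    {"hand": 2.0,"tx": 0,"ty": 0,"tz": 0,"ax": 0,"ay": 0,"az": 0},
    {"hand": 2.0,"tx": 0,"ty": 0,"tz": 0,"ax": 0,"ay": 0,"az": 0},
    {"hand": 2.0,"tx": 0,"ty": 0,"tz": 0,"ax": 0,"ay": 0,"az": 0},
    {"hand": 2.0,"tx": 0,"ty": 0,"tz": 0,"ax": 0,"ay": 0,"az": 0},
  ],
  force=15,
)

```text
t: 21.28
tcp_pos: [0.4788, -0.2463, 0.0274]
tool_rot: [-0.0, 0.754, 0.657, -0.0]
ft_force: [-0.0, -0.4, -0.8]
grip_width: 0.0247
grasp_force: 15.0
```

Emit:
drive_tool(
  steps=[
    {"hand": 2.0,"tx": 0,"ty": 0,"tz": -0.5,"ax": 0,"ay": 0,"az": 0},
    {"hand": 2.0,"tx": 0,"ty": 0,"tz": -1.2,"ax": 0,"ay": 0,"az": 0},
    {"hand": 2.0,"tx": 0,"ty": 0,"tz": -2.5,"ax": 0,"ay": 0,"az": 0},
    {"hand": 2.0,"tx": 0,"ty": 0,"tz": -3.0,"ax": 0,"ay": 0,"az": 0},
    {"hand": 2.0,"tx": 0,"ty": 0,"tz": -3.1,"ax": 0,"ay": 0,"az": 0},
    {"hand": 2.0,"tx": 1,"ty": 0.05,"tz": 0,"ax": 0,"ay": 0,"az": 0},
    {"hand": 2.0,"tx": 2,"ty": 0,"tz": 0,"ax": 0,"ay": 0,"az": 0},
    {"hand": 2.0,"tx": 3.2,"ty": 0.15,"tz": 0,"ax": 0,"ay": 0,"az": 0},
    {"hand": 2.0,"tx": 3.2,"ty": 0.15,"tz": 0,"ax": 0,"ay": 0,"az": 0},
    {"hand": 2.0,"tx": 3.2,"ty": 0.15,"tz": 0,"ax": 0,"ay": 0,"az": 0},
  ],
)

```text
t: 22.12
tcp_pos: [0.5011, -0.121, 0.1314]
tool_rot: [0.0, 0.754, 0.657, 0.0]
ft_force: [0.9, -0.3, -0.9]
grip_width: 0.0245
grasp_force: 15.0
```

Emit:
drive_tool(
  steps=[
    {"hand": 2.0,"tx": 3.2,"ty": 0.15,"tz": 0,"ax": 0,"ay": 0,"az": 0},
    {"hand": 2.0,"tx": 3.2,"ty": 0.15,"tz": 0,"ax": 0,"ay": 0,"az": 0},
    {"hand": 2.0,"tx": 3.2,"ty": 0.15,"tz": 0,"ax": 0,"ay": 0,"az": 0},
    {"hand": 2.0,"tx": 3.2,"ty": 0.15,"tz": 0,"ax": 0,"ay": 0,"az": 0},
    {"hand": 2.0,"tx": 3.2,"ty": 0.15,"tz": 0,"ax": 0,"ay": 0,"az": 0},
    {"hand": 2.0,"tx": 3.2,"ty": 0.15,"tz": 0,"ax": 0,"ay": 0,"az": 0},
    {"hand": 2.0,"tx": 3.2,"ty": 0.15,"tz": 0,"ax": 0,"ay": 0,"az": 0},
    {"hand": 2.0,"tx": 3.2,"ty": 0.15,"tz": 0,"ax": 0,"ay": 0,"az": 0},
    {"hand": 2.0,"tx": 2.7,"ty": 0,"tz": 0,"ax": 0,"ay": 0,"az": 0},
    {"hand": 2.0,"tx": 1.7,"ty": 0,"tz": 0,"ax": 0,"ay": 0,"az": 0},
  ],
)

```text
t: 22.95
tcp_pos: [0.5539, 0.1764, 0.1311]
tool_rot: [-0.0, 0.753, 0.658, 0.001]
ft_force: [0.8, -0.2, -0.7]
grip_width: 0.0247
grasp_force: 15.0
```

Emit:
drive_tool(
  steps=[
    {"hand": 2.0,"tx": 0,"ty": 0,"tz": 0,"ax": 0,"ay": 0,"az": 0},
    {"hand": 2.0,"tx": 0,"ty": 0,"tz": 0,"ax": 0,"ay": 0,"az": 0},
    {"hand": 2.0,"tx": 0,"ty": 0,"tz": 0,"ax": 0,"ay": 0,"az": 0},
    {"hand": 2.0,"tx": 0,"ty": 0,"tz": 0,"ax": 0,"ay": 0,"az": 0},
    {"hand": 2.0,"tx": 0,"ty": 0,"tz": 0,"ax": 0,"ay": 0,"az": 0},
    {"hand": 2.0,"tx": 0,"ty": 0,"tz": 0,"ax": 0,"ay": 0,"az": 0},
  ],
)

```text
t: 23.45
tcp_pos: [0.554, 0.1724, 0.1306]
tool_rot: [0.0, 0.754, 0.656, 0.0]
ft_force: [-0.1, 0.0, -1.9]
grip_width: 0.0246
grasp_force: 15.0
```

```bash
python3 look.py w11
```

```text
23.45 [0.554  0.1724 0.1306] [1.000e-04 7.544e-01 6.564e-01 1.000e-04] [425.46464734   0.         324.0184487 ]
red 3934 [323.  234.8] [288 200  71  71] ring [0.5545 0.1808] cup [0.5534 0.173 ]
red 1605 [324.  321.6] [292 297  65  63] ring [0.547  0.1228] cup [0.545  0.1084]
yellow 147 [382.7  25.6] [377  19  13  14] ring [0.6021 0.2912] cup [0.6068 0.2966]
yellow 142 [257.4  27.5] [251  21  13  14] ring [0.5358 0.2994] cup [0.5323 0.3059]
green 4270 [322.2 147.2] [285 110  75  76] ring [0.5614 0.233 ] cup [0.561  0.2311]
blue 4169 [320.4  49.7] [281   6  80  87] ring [0.5675 0.2835] cup [0.5679 0.2885]
```

Emit:
drive_tool(
  steps=[
    {"hand": 2.0,"tx": 0.12,"ty": 0,"tz": 2,"ax": 0,"ay": 0,"az": 0},
    {"hand": 2.0,"tx": 0,"ty": 0,"tz": 3,"ax": 0,"ay": 0,"az": 0},
    {"hand": 2.0,"tx": 0,"ty": 0,"tz": 2.5,"ax": 0,"ay": 0,"az": 0},
    {"hand": 2.0,"tx": 0,"ty": 0,"tz": 1.5,"ax": 0,"ay": 0,"az": 0},
    {"hand": 2.0,"tx": 0,"ty": 0,"tz": 0.8,"ax": 0,"ay": 0,"az": 0},
    {"hand": 2.0,"tx": 0,"ty": 0,"tz": 0,"ax": 0,"ay": 0,"az": 0},
    {"hand": 2.0,"tx": 0,"ty": 0,"tz": 0,"ax": 0,"ay": 0,"az": 0},
    {"hand": 2.0,"tx": 0,"ty": 0,"tz": 0,"ax": 0,"ay": 0,"az": 0},
    {"hand": 2.0,"tx": 0,"ty": 0,"tz": 0,"ax": 0,"ay": 0,"az": 0},
  ],
)

```text
t: 24.25
tcp_pos: [0.5552, 0.1748, 0.0344]
tool_rot: [0.001, 0.754, 0.657, 0.001]
ft_force: [-0.3, -0.7, -0.1]
grip_width: 0.0245
grasp_force: 15.0
```

Emit:
drive_tool(
  steps=[
    {"hand": 2.0,"tx": 0,"ty": 0,"tz": 0.6,"ax": 0,"ay": 0,"az": 0},
    {"hand": 2.0,"tx": 0,"ty": 0,"tz": 0.4,"ax": 0,"ay": 0,"az": 0},
    {"hand": 2.0,"tx": 0,"ty": 0,"tz": 0.12,"ax": 0,"ay": 0,"az": 0},
    {"hand": 2.0,"tx": 0,"ty": 0,"tz": 0,"ax": 0,"ay": 0,"az": 0},
    {"hand": 2.0,"tx": 0,"ty": 0,"tz": 0,"ax": 0,"ay": 0,"az": 0},
    {"hand": 2.0,"tx": 0,"ty": 0,"tz": 0,"ax": 0,"ay": 0,"az": 0},
    {"hand": 2.0,"tx": 0,"ty": 0,"tz": 0,"ax": 0,"ay": 0,"az": 0},
    {"hand": 2.0,"tx": 0,"ty": 0,"tz": 0,"ax": 0,"ay": 0,"az": 0},
  ],
)

```text
t: 24.92
tcp_pos: [0.5542, 0.1745, 0.0213]
tool_rot: [0.0, 0.754, 0.657, 0.0]
ft_force: [-0.0, 0.2, 0.6]
grip_width: 0.0244
grasp_force: 15.0
```

```bash
python3 look.py w12
```

```text
24.9167 [0.5542 0.1745 0.0213] [0.     0.7539 0.6569 0.    ] [425.46464734   0.         324.0184487 ]
red 2908 [323. 272.] [273 250 102  55] ring [0.5569 0.1985] cup [0.5554 0.188 ]
red 1753 [323.8 323.9] [292 297  65  66] ring [0.5544 0.1783] cup [0.5524 0.1637]
yellow 173 [286.5 445.9] [276 434  23  25] ring [0.5325 0.1283] cup [0.5255 0.1015]
yellow 155 [364.8 442.9] [355 429  18  26] ring [0.5636 0.1255] cup [0.5634 0.098 ]
green 11549 [321.4 170.2] [261 109 122 123] ring [0.5614 0.2345] cup [0.5607 0.2309]
blue 7092 [318.9  36.6] [252   0 135  82] ring [0.5661 0.2733] cup [0.5666 0.2793]
```

View pics/w12.png

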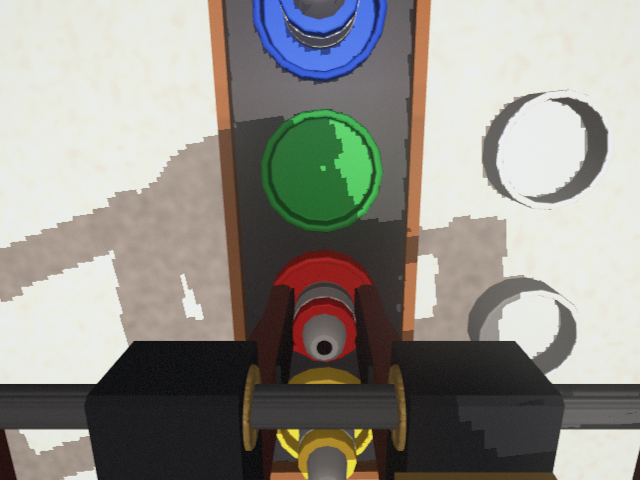

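Red is in its cup, centred (323 against 324). Releasing, then green.

Emit:
drive_tool(
  steps=[
    {"hand": 2.0,"tx": 0,"ty": 0,"tz": 0.08,"ax": 0,"ay": 0,"az": 0},
    {"hand": 2.0,"tx": 0,"ty": 0,"tz": 0,"ax": 0,"ay": 0,"az": 0},
    {"hand": 2.0,"tx": 0,"ty": 0,"tz": 0,"ax": 0,"ay": 0,"az": 0},
    {"hand": 2.0,"tx": 0,"ty": 0,"tz": 0,"ax": 0,"ay": 0,"az": 0},
    {"hand": 2.7,"tx": 0,"ty": 0,"tz": 0,"ax": 0,"ay": 0,"az": 0},
    {"hand": 3.2,"tx": 0,"ty": 0,"tz": 0,"ax": 0,"ay": 0,"az": 0},
    {"hand": 4.5,"tx": 0,"ty": 0,"tz": 0,"ax": 0,"ay": 0,"az": 0},
    {"hand": 4.5,"tx": 0,"ty": 0,"tz": 0,"ax": 0,"ay": 0,"az": 0},
    {"hand": 4.5,"tx": 0,"ty": 0,"tz": 0,"ax": 0,"ay": 0,"az": 0},
  ],
)

```text
t: 25.72
tcp_pos: [0.5541, 0.1746, 0.0205]
tool_rot: [0.0, 0.754, 0.657, 0.0]
ft_force: [-0.6, -0.1, 0.3]
grip_width: 0.0442
grasp_force: 0.0
```

Emit:
drive_tool(
  steps=[
    {"hand": 5.5,"tx": 0,"ty": 0,"tz": -1.0,"ax": 0,"ay": 0,"az": 0},
    {"hand": 5.5,"tx": 0,"ty": 0,"tz": -3.0,"ax": 0,"ay": 0,"az": 0},
    {"hand": 5.5,"tx": 0,"ty": 0,"tz": -4.0,"ax": 0,"ay": 0,"az": 0},
    {"hand": 5.5,"tx": 0,"ty": 0,"tz": -3.0,"ax": 0,"ay": 0,"az": 0},
    {"hand": 5.5,"tx": -1,"ty": 0,"tz": 0,"ax": 0,"ay": 0,"az": 0},
    {"hand": 5.5,"tx": -2,"ty": 0,"tz": 0,"ax": 0,"ay": 0,"az": 0},
    {"hand": 5.5,"tx": -3.2,"ty": -0.13,"tz": 0,"ax": 0,"ay": 0,"az": 0},
    {"hand": 5.5,"tx": -3.2,"ty": -0.13,"tz": 0,"ax": 0,"ay": 0,"az": 0},
    {"hand": 5.5,"tx": -3.2,"ty": -0.13,"tz": 0,"ax": 0,"ay": 0,"az": 0},
    {"hand": 5.5,"tx": -3.2,"ty": -0.13,"tz": 0,"ax": 0,"ay": 0,"az": 0},
  ],
)

```text
t: 26.55
tcp_pos: [0.5268, 0.0174, 0.1308]
tool_rot: [0.0, 0.754, 0.657, 0.0]
ft_force: [0.3, -0.2, -0.1]
grip_width: 0.0553
grasp_force: 0.0
```

Emit:
drive_tool(
  steps=[
    {"hand": 5.5,"tx": -3.2,"ty": -0.13,"tz": 0,"ax": 0,"ay": 0,"az": 0},
    {"hand": 5.5,"tx": -3.2,"ty": -0.13,"tz": 0,"ax": 0,"ay": 0,"az": 0},
    {"hand": 5.5,"tx": -3.2,"ty": -0.13,"tz": 0,"ax": 0,"ay": 0,"az": 0},
    {"hand": 5.5,"tx": -3.2,"ty": -0.13,"tz": 0,"ax": 0,"ay": 0,"az": 0},
    {"hand": 5.5,"tx": -3.2,"ty": -0.13,"tz": 0,"ax": 0,"ay": 0,"az": 0},
    {"hand": 5.5,"tx": -3.2,"ty": -0.13,"tz": 0,"ax": 0,"ay": 0,"az": 0},
    {"hand": 5.5,"tx": -3.2,"ty": -0.13,"tz": 0,"ax": 0,"ay": 0,"az": 0},
    {"hand": 5.5,"tx": -3.2,"ty": -0.13,"tz": 0,"ax": 0,"ay": 0,"az": 0},
    {"hand": 5.5,"tx": -3.2,"ty": -0.13,"tz": 0,"ax": 0,"ay": 0,"az": 0},
    {"hand": 5.5,"tx": -2.5,"ty": -0.05,"tz": 0,"ax": 0,"ay": 0,"az": 0},
  ],
)

```text
t: 27.38
tcp_pos: [0.4714, -0.292, 0.1308]
tool_rot: [0.0, 0.754, 0.657, -0.0]
ft_force: [0.2, -0.1, 0.6]
grip_width: 0.0548
grasp_force: 0.0
```

Emit:
drive_tool(
  steps=[
    {"hand": 5.5,"tx": -1.4,"ty": 0,"tz": 0,"ax": 0,"ay": 0,"az": 0},
    {"hand": 5.5,"tx": 0,"ty": 0,"tz": 2,"ax": 0,"ay": 0,"az": 0},
    {"hand": 5.5,"tx": 0,"ty": 0,"tz": 1,"ax": 0,"ay": 0,"az": 0},
    {"hand": 5.5,"tx": 0,"ty": 0,"tz": 0,"ax": 0,"ay": 0,"az": 0},
    {"hand": 5.5,"tx": 0,"ty": 0,"tz": 0,"ax": 0,"ay": 0,"az": 0},
    {"hand": 5.5,"tx": 0,"ty": 0,"tz": 0,"ax": 0,"ay": 0,"az": 0},
    {"hand": 5.5,"tx": 0,"ty": 0,"tz": 0,"ax": 0,"ay": 0,"az": 0},
    {"hand": 5.5,"tx": 0,"ty": 0,"tz": 0,"ax": 0,"ay": 0,"az": 0},
  ],
)

```text
t: 28.05
tcp_pos: [0.4711, -0.3033, 0.1015]
tool_rot: [0.001, 0.754, 0.657, 0.0]
ft_force: [0.1, -0.3, 0.1]
grip_width: 0.055
grasp_force: 0.0
```

```bash
python3 look.py w13; python3 - <<'E'
from plant import imaging;import cv2
t=imaging.get_image("top")["frame"];s=imaging.get_image("side")["frame"]
import numpy as np
cv2.imwrite("pics/c3.png",np.hstack([cv2.resize(t[180:290,165:345],(540,330)),cv2.resize(s[220:425,225:360],(217,330))]))
E
```

```text
28.05 [ 0.4711 -0.3033  0.1015] [8.000e-04 7.537e-01 6.573e-01 2.000e-04] [425.46464734   0.         324.0184487 ]
green 564 [322.4 264.6] [301 250  45  40] ring [ 0.4703 -0.3027] cup [ 0.4686 -0.314 ]
blue 7563 [524.7 119.5] [489   0  66 205] ring [ 0.5787 -0.2412] cup [ 0.5945 -0.2433]
```

View pics/c3.png

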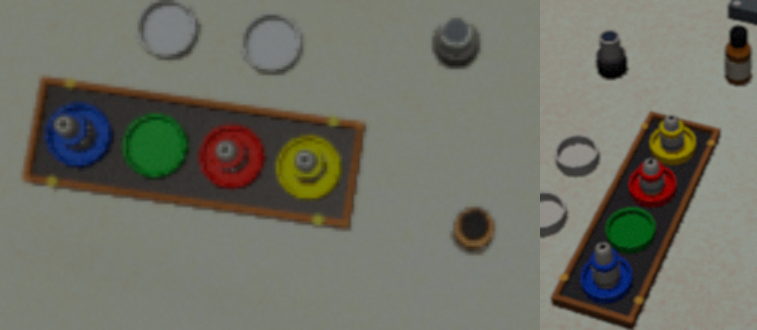

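Red is upright in its cup. Green is centred under the jaws at (323,268). Picking it.

Emit:
drive_tool(
  steps=[
    {"hand": 5.5,"tx": 0,"ty": 0,"tz": 3,"ax": 0,"ay": 0,"az": 0},
    {"hand": 5.5,"tx": 0,"ty": 0,"tz": 2.5,"ax": 0,"ay": 0,"az": 0},
    {"hand": 5.5,"tx": 0,"ty": 0,"tz": 1.1,"ax": 0,"ay": 0,"az": 0},
    {"hand": 5.5,"tx": 0,"ty": 0,"tz": 0.5,"ax": 0,"ay": 0,"az": 0},
    {"hand": 5.5,"tx": 0,"ty": 0,"tz": 0.2,"ax": 0,"ay": 0,"az": 0},
    {"hand": 5.5,"tx": 0,"ty": 0,"tz": 0,"ax": 0,"ay": 0,"az": 0},
    {"hand": 5.5,"tx": 0,"ty": 0,"tz": 0,"ax": 0,"ay": 0,"az": 0},
    {"hand": 5.5,"tx": 0,"ty": 0,"tz": 0,"ax": 0,"ay": 0,"az": 0},
    {"hand": 5.5,"tx": 0,"ty": 0,"tz": 0,"ax": 0,"ay": 0,"az": 0},
    {"hand": 5.5,"tx": 0,"ty": 0,"tz": 0,"ax": 0,"ay": 0,"az": 0},
  ],
)

```text
t: 29.03
tcp_pos: [0.4709, -0.3038, 0.0283]
tool_rot: [0.001, 0.754, 0.657, 0.0]
ft_force: [-0.0, -0.2, 0.1]
grip_width: 0.0548
grasp_force: 0.0
```

Emit:
drive_tool(
  steps=[
    {"hand": 2.0,"tx": 0,"ty": 0,"tz": 0,"ax": 0,"ay": 0,"az": 0},
    {"hand": 2.0,"tx": 0,"ty": 0,"tz": 0,"ax": 0,"ay": 0,"az": 0},
    {"hand": 2.0,"tx": 0,"ty": 0,"tz": 0,"ax": 0,"ay": 0,"az": 0},
    {"hand": 2.0,"tx": 0,"ty": 0,"tz": 0,"ax": 0,"ay": 0,"az": 0},
    {"hand": 2.0,"tx": 0,"ty": 0,"tz": 0,"ax": 0,"ay": 0,"az": 0},
    {"hand": 2.0,"tx": 0,"ty": 0,"tz": 0,"ax": 0,"ay": 0,"az": 0},
    {"hand": 2.0,"tx": 0,"ty": 0,"tz": 0,"ax": 0,"ay": 0,"az": 0},
  ],
  force=15,
)

```text
t: 29.62
tcp_pos: [0.4705, -0.3035, 0.0274]
tool_rot: [-0.0, 0.754, 0.657, -0.0]
ft_force: [0.4, -0.1, -0.0]
grip_width: 0.0248
grasp_force: 15.0
```

Emit:
drive_tool(
  steps=[
    {"hand": 2.0,"tx": 0,"ty": 0,"tz": -0.5,"ax": 0,"ay": 0,"az": 0},
    {"hand": 2.0,"tx": 0,"ty": 0,"tz": -1.2,"ax": 0,"ay": 0,"az": 0},
    {"hand": 2.0,"tx": 0,"ty": 0,"tz": -2.5,"ax": 0,"ay": 0,"az": 0},
    {"hand": 2.0,"tx": 0,"ty": 0,"tz": -3.0,"ax": 0,"ay": 0,"az": 0},
    {"hand": 2.0,"tx": 0,"ty": 0,"tz": -3.1,"ax": 0,"ay": 0,"az": 0},
    {"hand": 2.0,"tx": 1,"ty": 0,"tz": 0,"ax": 0,"ay": 0,"az": 0},
    {"hand": 2.0,"tx": 2,"ty": 0,"tz": 0,"ax": 0,"ay": 0,"az": 0},
    {"hand": 2.0,"tx": 3.2,"ty": 0.11,"tz": 0,"ax": 0,"ay": 0,"az": 0},
    {"hand": 2.0,"tx": 3.2,"ty": 0.11,"tz": 0,"ax": 0,"ay": 0,"az": 0},
    {"hand": 2.0,"tx": 3.2,"ty": 0.11,"tz": 0,"ax": 0,"ay": 0,"az": 0},
  ],
)

```text
t: 30.45
tcp_pos: [0.491, -0.1779, 0.1309]
tool_rot: [0.0, 0.754, 0.657, 0.0]
ft_force: [0.1, 0.6, -1.0]
grip_width: 0.0247
grasp_force: 15.0
```

Emit:
drive_tool(
  steps=[
    {"hand": 2.0,"tx": 3.2,"ty": 0.11,"tz": 0,"ax": 0,"ay": 0,"az": 0},
    {"hand": 2.0,"tx": 3.2,"ty": 0.11,"tz": 0,"ax": 0,"ay": 0,"az": 0},
    {"hand": 2.0,"tx": 3.2,"ty": 0.11,"tz": 0,"ax": 0,"ay": 0,"az": 0},
    {"hand": 2.0,"tx": 3.2,"ty": 0.11,"tz": 0,"ax": 0,"ay": 0,"az": 0},
    {"hand": 2.0,"tx": 3.2,"ty": 0.11,"tz": 0,"ax": 0,"ay": 0,"az": 0},
    {"hand": 2.0,"tx": 3.2,"ty": 0.11,"tz": 0,"ax": 0,"ay": 0,"az": 0},
    {"hand": 2.0,"tx": 3.2,"ty": 0.11,"tz": 0,"ax": 0,"ay": 0,"az": 0},
    {"hand": 2.0,"tx": 3.2,"ty": 0.11,"tz": 0,"ax": 0,"ay": 0,"az": 0},
    {"hand": 2.0,"tx": 3.2,"ty": 0.11,"tz": 0,"ax": 0,"ay": 0,"az": 0},
    {"hand": 2.0,"tx": 3.2,"ty": 0.11,"tz": 0,"ax": 0,"ay": 0,"az": 0},
  ],
)

```text
t: 31.28
tcp_pos: [0.5456, 0.1382, 0.131]
tool_rot: [0.0, 0.754, 0.657, 0.0]
ft_force: [1.5, -0.7, -1.6]
grip_width: 0.0246
grasp_force: 15.0
```

Emit:
drive_tool(
  steps=[
    {"hand": 2.0,"tx": 3.2,"ty": 0.11,"tz": 0,"ax": 0,"ay": 0,"az": 0},
    {"hand": 2.0,"tx": 3.2,"ty": 0.11,"tz": 0,"ax": 0,"ay": 0,"az": 0},
    {"hand": 2.0,"tx": 2.2,"ty": 0,"tz": 0,"ax": 0,"ay": 0,"az": 0},
    {"hand": 2.0,"tx": 1.1,"ty": 0,"tz": 0,"ax": 0,"ay": 0,"az": 0},
    {"hand": 2.0,"tx": 0,"ty": 0,"tz": 0,"ax": 0,"ay": 0,"az": 0},
    {"hand": 2.0,"tx": 0,"ty": 0,"tz": 0,"ax": 0,"ay": 0,"az": 0},
    {"hand": 2.0,"tx": 0,"ty": 0,"tz": 0,"ax": 0,"ay": 0,"az": 0},
    {"hand": 2.0,"tx": 0,"ty": 0,"tz": 0,"ax": 0,"ay": 0,"az": 0},
    {"hand": 2.0,"tx": 0,"ty": 0,"tz": 0,"ax": 0,"ay": 0,"az": 0},
    {"hand": 2.0,"tx": 0,"ty": 0,"tz": 0,"ax": 0,"ay": 0,"az": 0},
  ],
)

```text
t: 32.12
tcp_pos: [0.5613, 0.2311, 0.1307]
tool_rot: [0.0, 0.754, 0.656, 0.0]
ft_force: [0.0, -0.0, -1.2]
grip_width: 0.0247
grasp_force: 15.0
```

```bash
python3 look.py w14
```

```text
32.1167 [0.5613 0.2311 0.1307] [1.000e-04 7.544e-01 6.564e-01 1.000e-04] [425.46464734   0.         324.0184487 ]
yellow 247 [346.3 375. ] [335 365  22  19] ring [0.5638 0.1414] cup [0.5629 0.1209]
yellow 218 [303.9 375.7] [294 366  21  18] ring [0.5355 0.1448] cup [0.5311 0.1247]
green 3461 [323.4 236. ] [289 204  70  68] ring [0.5621 0.2398] cup [0.5608 0.2309]
green 1101 [324.  328.5] [292 309  65  52] ring [0.5539 0.1786] cup [0.5515 0.1616]
blue 3671 [322.1 149. ] [285 112  75  76] ring [0.5685 0.2909] cup [0.5681 0.2887]
```

Emit:
drive_tool(
  steps=[
    {"hand": 2.0,"tx": 0.06,"ty": 0,"tz": 2,"ax": 0,"ay": 0,"az": 0},
    {"hand": 2.0,"tx": 0,"ty": 0,"tz": 3,"ax": 0,"ay": 0,"az": 0},
    {"hand": 2.0,"tx": 0,"ty": 0,"tz": 2.5,"ax": 0,"ay": 0,"az": 0},
    {"hand": 2.0,"tx": 0,"ty": 0,"tz": 1.5,"ax": 0,"ay": 0,"az": 0},
    {"hand": 2.0,"tx": 0,"ty": 0,"tz": 0.8,"ax": 0,"ay": 0,"az": 0},
    {"hand": 2.0,"tx": 0,"ty": 0,"tz": 0,"ax": 0,"ay": 0,"az": 0},
    {"hand": 2.0,"tx": 0,"ty": 0,"tz": 0,"ax": 0,"ay": 0,"az": 0},
    {"hand": 2.0,"tx": 0,"ty": 0,"tz": 0,"ax": 0,"ay": 0,"az": 0},
    {"hand": 2.0,"tx": 0,"ty": 0,"tz": 0,"ax": 0,"ay": 0,"az": 0},
  ],
)

```text
t: 32.92
tcp_pos: [0.5623, 0.2331, 0.0345]
tool_rot: [0.001, 0.754, 0.657, 0.001]
ft_force: [0.8, -0.0, -0.6]
grip_width: 0.0246
grasp_force: 15.0
```

Emit:
drive_tool(
  steps=[
    {"hand": 2.0,"tx": 0,"ty": 0,"tz": 0.6,"ax": 0,"ay": 0,"az": 0},
    {"hand": 2.0,"tx": 0,"ty": 0,"tz": 0.4,"ax": 0,"ay": 0,"az": 0},
    {"hand": 2.0,"tx": 0,"ty": 0,"tz": 0.12,"ax": 0,"ay": 0,"az": 0},
    {"hand": 2.0,"tx": 0,"ty": 0,"tz": 0,"ax": 0,"ay": 0,"az": 0},
    {"hand": 2.0,"tx": 0,"ty": 0,"tz": 0,"ax": 0,"ay": 0,"az": 0},
    {"hand": 2.0,"tx": 0,"ty": 0,"tz": 0,"ax": 0,"ay": 0,"az": 0},
    {"hand": 2.0,"tx": 0,"ty": 0,"tz": 0,"ax": 0,"ay": 0,"az": 0},
    {"hand": 2.0,"tx": 0,"ty": 0,"tz": 0,"ax": 0,"ay": 0,"az": 0},
  ],
)

```text
t: 33.58
tcp_pos: [0.5613, 0.2327, 0.0213]
tool_rot: [0.0, 0.754, 0.657, 0.0]
ft_force: [0.3, 0.1, -1.4]
grip_width: 0.0244
grasp_force: 15.0
```

```bash
python3 look.py w15
```

```text
33.5833 [0.5613 0.2327 0.0213] [0.000e+00 7.539e-01 6.569e-01 1.000e-04] [425.46464734   0.         324.0184487 ]
red 2220 [324.3 443.6] [276 429  98  48] ring [0.5545 0.1838] cup [0.551  0.1585]
red 719 [324.8 378.1] [289 370  72  14] ring [0.5588 0.2137] cup [0.5562 0.1945]
yellow 322 [417.6 138.5] [408 129  20  20] ring [0.6005 0.2983] cup [0.6069 0.2961]
green 2463 [323.7 273.1] [275 252  98  51] ring [0.5644 0.2576] cup [0.5628 0.2456]
green 1409 [323.5 325.7] [292 302  66  59] ring [0.5616 0.2378] cup [0.5593 0.2211]
blue 9127 [321.7 168.3] [262 111 122 123] ring [0.5688 0.2935] cup [0.5681 0.2898]
```

View pics/w15.png

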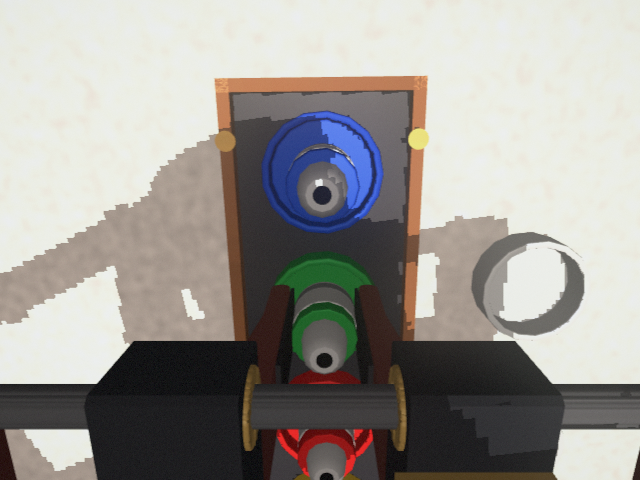

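Green is in its cup, centred, and blue stands centred beyond it at (322,172). Releasing and retreating straight up.

Emit:
drive_tool(
  steps=[
    {"hand": 2.0,"tx": 0,"ty": 0,"tz": 0.08,"ax": 0,"ay": 0,"az": 0},
    {"hand": 2.0,"tx": 0,"ty": 0,"tz": 0,"ax": 0,"ay": 0,"az": 0},
    {"hand": 2.0,"tx": 0,"ty": 0,"tz": 0,"ax": 0,"ay": 0,"az": 0},
    {"hand": 2.0,"tx": 0,"ty": 0,"tz": 0,"ax": 0,"ay": 0,"az": 0},
    {"hand": 2.7,"tx": 0,"ty": 0,"tz": 0,"ax": 0,"ay": 0,"az": 0},
    {"hand": 3.2,"tx": 0,"ty": 0,"tz": 0,"ax": 0,"ay": 0,"az": 0},
    {"hand": 4.5,"tx": 0,"ty": 0,"tz": 0,"ax": 0,"ay": 0,"az": 0},
    {"hand": 4.5,"tx": 0,"ty": 0,"tz": 0,"ax": 0,"ay": 0,"az": 0},
    {"hand": 4.5,"tx": 0,"ty": 0,"tz": 0,"ax": 0,"ay": 0,"az": 0},
  ],
)

```text
t: 34.38
tcp_pos: [0.5613, 0.2327, 0.0205]
tool_rot: [0.0, 0.754, 0.657, 0.0]
ft_force: [-0.0, 0.3, 0.5]
grip_width: 0.0443
grasp_force: 0.0
```

Emit:
drive_tool(
  steps=[
    {"hand": 4.5,"tx": 0,"ty": 0,"tz": -1.0,"ax": 0,"ay": 0,"az": 0},
    {"hand": 4.5,"tx": 0,"ty": 0,"tz": -3.0,"ax": 0,"ay": 0,"az": 0},
    {"hand": 4.5,"tx": 0,"ty": 0,"tz": -3.0,"ax": 0,"ay": 0,"az": 0},
    {"hand": 4.5,"tx": 0,"ty": 0,"tz": -3.0,"ax": 0,"ay": 0,"az": 0},
    {"hand": 4.5,"tx": -3,"ty": 0,"tz": -2,"ax": 0,"ay": 0,"az": 0},
    {"hand": 4.5,"tx": -3,"ty": 0,"tz": -2,"ax": 0,"ay": 0,"az": 0},
    {"hand": 4.5,"tx": -3,"ty": 0,"tz": -2,"ax": 0,"ay": 0,"az": 0},
    {"hand": 4.5,"tx": -3,"ty": 0,"tz": 0,"ax": 0,"ay": 0,"az": 0},
    {"hand": 4.5,"tx": -1,"ty": 0,"tz": 0,"ax": 0,"ay": 0,"az": 0},
  ],
)

```text
t: 35.13
tcp_pos: [0.5439, 0.1009, 0.1838]
tool_rot: [0.002, 0.755, 0.656, 0.002]
ft_force: [0.7, -0.7, -0.6]
grip_width: 0.0449
grasp_force: 0.0
```

Emit:
drive_tool(
  steps=[
    {"hand": 4.5,"tx": 0,"ty": 0,"tz": 0,"ax": 0,"ay": 0,"az": 0},
    {"hand": 4.5,"tx": 0,"ty": 0,"tz": 0,"ax": 0,"ay": 0,"az": 0},
    {"hand": 4.5,"tx": 0,"ty": 0,"tz": 0,"ax": 0,"ay": 0,"az": 0},
    {"hand": 4.5,"tx": 0,"ty": 0,"tz": 0,"ax": 0,"ay": 0,"az": 0},
    {"hand": 4.5,"tx": 0,"ty": 0,"tz": 0,"ax": 0,"ay": 0,"az": 0},
    {"hand": 4.5,"tx": 0,"ty": 0,"tz": 0,"ax": 0,"ay": 0,"az": 0},
  ],
)

```text
t: 35.63
tcp_pos: [0.5433, 0.1049, 0.1799]
tool_rot: [-0.0, 0.753, 0.657, -0.0]
ft_force: [0.0, -0.5, -0.1]
grip_width: 0.0448
grasp_force: 0.0
```

```bash
python3 look.py w16 | head -1; python3 - <<'E'
from plant import imaging;import cv2,numpy as np
s=imaging.get_image("side")["frame"];w=cv2.imread("pics/w16.png")
cv2.imwrite("pics/c4.png",np.hstack([cv2.resize(w,(500,375)),cv2.resize(s[220:425,225:375],(274,375))]))
E
```

```text
35.6333 [0.5433 0.1049 0.1799] [-3.000e-04  7.535e-01  6.575e-01 -4.000e-04] [425.46464734   0.         324.0184487 ]
```

View pics/c4.png

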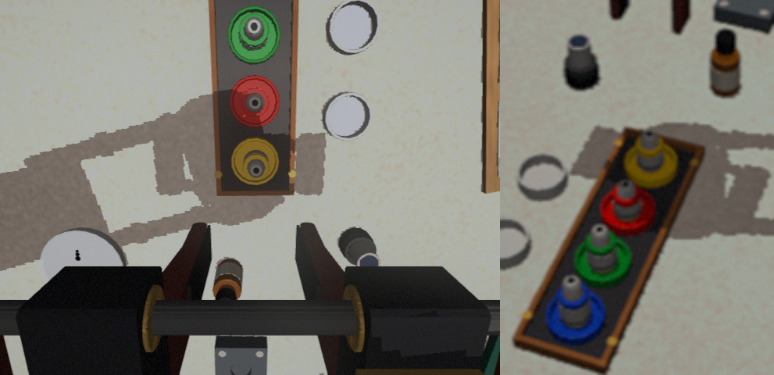

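All four stand upright in their matching cups, the bottle and eyepiece are still standing in place, and the gripper is clear.

```bash
python3 -c "
from plant import bot
print(bot.sign_off())"
```

```text
the job is handed in; nothing more can be done
None
```

I put all four objectives upright in the cups matching their rings, without disturbing the bottle or eyepiece, and handed the job in after about 36 s of robot time; sign-off returned no verdict.

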